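# Cycle the cap press, then hold its sprung hood at the balance point

## Robot

A 6-joint arm with a two-finger parallel gripper is mounted at the origin on a cart in front of the work surface, level with it; the furniture and walls round the work are solid. World frame = base frame: x ahead of the robot, y to its left, z up, the work surface at z = 0. Lengths are in m, angles in rad, forces in N, time in s.
With the tool pointing down it reaches from about 0.225 to 0.875 m from the base axis. Payload 3.4 kg.
Tool frame: the origin (TCP) lies at the very end of the fingers, on their centre line; the grasp point (between the pads) lies 19 mm behind it; z points along the fingers, y is the direction in which the jaws open and shut (so a half turn about z gives the same grasp; the last joint's range is limited). The gripper opens to 85 mm and grips with 20 to 120 N. Pads are 22 mm wide; open, the fingers measure 114 mm over their backs; the gripper's body (76 mm by 85 mm) begins 54 mm behind the grasp point. The pads swing forward as they close: fully open they stand 13 mm farther back than shut.
Start: joints at [1.16, 0.276, 1.505, -0, 1.361, -0.121], TCP at [0.164, 0.551, 0.21] pointing down, gripper open.
Joint ranges: [-2.89, 2.89], [-0.75, 2.08], [0.22, 2.7], [-1.18, 4.32], [0.11, 2.71], [-2.7, 2.7]. Speed limits (rad/s): [2.57, 2.57, 3.14, 3.14, 3.14, 3.14].

## Interface

Orientations are given as a unit quaternion [x, y, z, w].
In Python, from cell import sense, viewer, ticket, spotter gives the robot as it stands.
- The arm moves only by the tool carry_out, never from a script. Its argument "plan" is a list of rows, each an object with "dp": the shift along the tool's x, y, z in m, a list of three; "dr": the turn, a rotation vector about the tool's x, y, z in rad, a list of three; "hand": the opening, from -1 (shut) to 1 (fully open), so that 0 is half open. A call has 1 to 10 rows; each row shifts and turns the commanded pose from where the row before left it, along the tool's axes as they then stand; what a row does not reach is not made up. A row lasts 1/12 s, in which the tool goes at most 41.7 mm and 7.16 degrees, less where a joint would pass 70% of its speed; a pose out of reach is approached as far as the arm can. A call with a gripper value outside its range is refused whole. The fingers move at their own pace and stop on an object; "grip_force" is the grip in N (left out, the last holds). Time passes only in rows, so rows that do not move let the fingers close. It gives the time, the measured TCP pose, the force and the opening at its end, in the units of the state.
- sense(): the state, without advancing time (a new reading comes with each control period).
- viewer.camera(name): name is "side" or "top" or "wrist"; returns the picture (400x640x3 uint8, blue, green, red); there is no depth.
- viewer.camera_info(name): a dict with "camera_matrix" (3x3 intrinsics, pixels), "R" (3x3) and "t" (3): a world point X has camera coordinates R X + t; the wrist camera has in their place "mount" (4x4, takes a point from camera to tool coordinates, whose origin is the TCP and whose axes are the flange's). Camera axes: x right, y down, z forward; pixel columns grow to the right and rows downward; lengths in m; the calibration is good to about 2 mm. A picture is of the moment at which its call begins: read the wrist's pose just before it. camera_info takes no time and is no camera call.
- ticket.hand_in(): hands the job in, once; it reports no verdict.
Trained networks look in the newest picture that a camera, given by its name, has taken for a name from the list of things; names that differ only in an ending like _2 or _b are one class to them, and where a whole thing is asked for, a point or a joint stands for the part that bears it (a point fixed in the world has none). Each returns a list of dicts, best first, with "confidence" (0 to 1); they miss things now and then, are a little off and sometimes report something else, mostly with a low value. They report only what shows in the picture. A call takes as long as a camera call.
- spotter.boxes_of(camera, name): "rect" ([left, top, width, height] in pixels, round what is visible of it).
The state is a dict: "clock": time; "q": joint angles; "qvel": joint speeds; "joint_torque": joint torques, N m; "ee_pos": TCP position; "ee_rot": TCP orientation; "force": force on the tool from outside, world axes, zero at the start; "moment": the same for the moment, N m; "grip_width": finger opening in m.
Only numpy, scipy, OpenCV 4.12 (cv2) and the standard library are available. Lean on these libraries where they do the work, as an engineer would, in place of code of your own. Each camera call takes 0.05 s, during which the arm holds its last target.

## Task

With the clear hood of the small cap press shut, take the lever with the red grip, pull it forward to the end of its stroke to press the cap onto the vial, and ease it slowly back to rest without letting it snap. Then take the black knob on the hood's front, raise the sprung hood just past its balance point, never letting it swing up to its stop, bring it back and finish still holding it by the knob, steady, just below the balance point, where it would drop shut by itself if let go. Leave the vials, dish and cap standing round about alone.

Things in the scene. Friction and masses are not known exactly. Their poses are not given: they have to be found in the camera images.
- lever_grip (a point): Centre of the red grip of the press lever: a round barrel 26 mm in diameter and 34 mm long, whose axis and flat ends lie along the press's own y (sideways); at rest about 204 mm above the worktop. Its axes turn with the lever; at rest they are the press's axes (x away from the front of the press, y to its left, z up). A bar of 10 mm diameter leads from it to the pivot. Best pinched from above across its flat ends, where it can turn between the fingers.
- lever_pivot (a point): Fixed point on the lever's turning axis, 100 mm above the worktop, in the middle of the lever's width, at the left side of the press. Its axes are the press's axes: x to the rear of the press (away from its front), y to its left and along the lever's axis, z up. The red grip's centre goes round it at 115 mm.
- press_lever (a joint): Lever angle, rad: 0 at rest (grip 0.45 rad behind upright), 1.0 at the end of the stroke (0.55 rad in front of upright, towards the front of the press). A spring returns it: about 3 N at the grip at rest, 7 N at the end; let go in mid-stroke it snaps back. At rest means under 0.06; full stroke means over 0.9. The press ram inside the hood follows it.
- hood_knob (a point): Centre of the black knob on the hood's front: a round barrel 26 mm in diameter and 34 mm long, its axis and flat ends along the press's y, on a 12 mm stem, 41 mm clear in front of the hood; 135 mm above the worktop while the hood is shut. Its axes turn with the hood; shut, they are the press's axes. Best pinched from above across its flat ends, where it can turn between the fingers.
- hood_hinge (a point): Fixed point at the middle of the hood's hinge line, at the hood's rear top edge, 150 mm above the worktop. Its axes are the press's axes: x to the rear, y to its left and along the hinge, z up. With the hood shut the knob's centre lies 203 mm in front of it (-x) and 15 mm below; it goes round this line upward and to the rear.
- hood (a joint): Hood angle, rad: 0 shut, growing as the front lifts, open stop at 1.5 (over 1.4 counts as reaching the stop). The hood is a clear box in a white frame, 158 deep, 140 wide and 108 mm high, 0.9 kg. Its hinge spring balances its weight at 0.95: below that it falls shut (about 1 N to lift at the knob when shut, 0.3 N at 0.85), above it swings open by itself. Just past the balance point means above 1.0; just below it means between 0.73 and 0.92.
- vial_green: Small loose glass vial with a white cap, 22 mm diameter, 47 mm high; origin at the centre of its underside. A bystander.
- vial_orange: Small loose glass vial with a blue cap, 22 mm diameter, 47 mm high; origin at the centre of its underside. A bystander.
- dish: Loose shallow round dish, 60 mm diameter, 14 mm high; origin at the centre of its underside. A bystander.
- black_cap: Loose round black dust cap, 36 mm diameter, 13 mm high; origin at the centre of its underside. A bystander.

How it is judged:
On the way, in this order (a step that is already met when the one before it is completed fails the run):
1. the lever is pulled to the end of its stroke with the hood shut (value of joint press_lever above 0.9 rad and value of joint hood below 0.1 rad), for 0.1 s.
2. the lever is back at rest (value of joint press_lever below 0.06 rad), for 0.2 s.
3. the hood is raised past its balance point by the gripper (value of joint hood above 1 rad and contact force between the fingers and hood above 0.1 N), for 0.1 s.
At the end, for the whole second after the job is handed in: The fingers still hold the hood at its knob (touching it, the grasp point within 50 mm of the knob), the hood stands still between 0.73 and 0.92 rad, just below its balance point at 0.95, and the lever is at rest (under 0.06 rad) (value of joint hood between 0.73 and 0.92 rad and velocity of joint hood between -0.08 and 0.08 rad/s and contact force between the fingers and hood above 0.1 N and distance between the grasp point and hood_knob below 0.05 m and value of joint press_lever below 0.06 rad); the arm keeps its last pose, push and grip.
It fails at once if the lever snaps back (faster than 2 rad/s) (velocity of joint press_lever below -2 rad/s).
It fails at once if the press is worked while the hood is open (value of joint each of press_lever, hood above 0.2 rad).
It fails at once if the hood swings up to its stop (value of joint hood above 1.4 rad).
It fails at once if a bystander is disturbed (distance of any of vial_green, vial_orange, dish, black_cap from where it was at the start of the episode above 0.03 m).
It also fails if it takes over 58 s, if anything falls off the work surface, if the arm or the gripper's body presses on something with over 40 N, if the wrist force passes 120 N, or if a joint passes its speed limit or range.

## Working session

There is one attempt and no reset: what is moved stays moved. The work goes in short steps, Python scripts to look and compute and a tool call to move; the robot and the scene stay as the last step left them, time stands still between calls to the robot, and variables do not carry over. Pictures are saved under pics/ and viewed, and the job is handed in when it is done.

Besides the shell and the picture viewer there is one more tool, called after "Request:" as name(argument=value, ...), one argument or row to a line, values as JSON. carry_out: Moves the arm, as the interface text tells. Its arguments: {"type":"object","properties":{"plan":{"type":"array","items":{"type":"object","properties":{"dp":{"type":"array","items":{"type":"number"}},"dr":{"type":"array","items":{"type":"number"}},"hand":{"type":"number"}}}},"grip_force":{"type":"number"}},"required":["plan"]}

```bash
ls; mkdir -p pics
python3 - <<'E'
from cell import sense, viewer, spotter
import cv2
s=sense(); print(s)
for c in ["side","top","wrist"]:
    im=viewer.camera(c); cv2.imwrite(f"pics/{c}0.png",im)
    i=viewer.camera_info(c); print(c,{k:(v.tolist() if hasattr(v,'tolist') else v) for k,v in i.items()})
    for n in ["lever_grip","hood_knob","vial_green","vial_orange","dish","black_cap","hood","press_lever"]:
        r=spotter.boxes_of(c,n); print(c,n,[(x["rect"],round(x["confidence"],2)) for x in r[:2]])
print(sense()["clock"])
E
```

```text
pics
{'clock': 0.0, 'q': array([ 1.16001041e+00,  2.76619834e-01,  1.50613194e+00,  2.29772643e-05,
        1.36070913e+00, -1.21004264e-01]), 'qvel': array([-0.0008361 , -0.00019012,  0.00207299, -0.0007907 ,  0.00072377,
       -0.0008603 ]), 'joint_torque': array([ 1.48320811e-03, -4.16770613e+01, -2.45807844e+01,  4.40790291e-05,
        1.10639253e-02, -1.25286576e-05]), 'ee_pos': array([0.16407282, 0.55050169, 0.20882607]), 'ee_rot': array([ 1.44386718e-01,  9.89520896e-01, -8.98341781e-04, -2.56300760e-04]), 'force': array([ 0.46444722, -0.07362798,  0.49443051]), 'moment': array([-0.00078134, -0.00486971,  0.04362185]), 'grip_width': 0.0855631900341254}
side {'camera_matrix': [[480.72530651637715, 0.0, 313.45033713645046], [0.0, 480.72530651637715, 189.7649598423851], [0.0, 0.0, 1.0]], 'R': [[0.4177502518466266, -0.9085520955121787, 0.004220997809604121], [-0.5992001994006498, -0.278997238642767, -0.7504129942024808], [0.6829669451154291, 0.3109559945878829, -0.6609557635043052]], 't': [-0.264248973318453, 0.3623973486352248, 1.1009408470913233]}
side lever_grip [([380.6, 153
[... 1126 characters left out ...]
99.4], 0.73)]
top hood [([395.8, 140.7, 88.9, 97.2], 0.77)]
top press_lever [([393.1, 124.4, 30.8, 40.7], 0.67)]
wrist {'camera_matrix': [[344.4086747953232, 0.0, 313.6506723103031], [0.0, 344.4086747953232, 207.83264104284962], [0.0, 0.0, 1.0]], 'mount': [[0.000803318130348832, -0.9642793966324661, -0.2648860130511005, 0.06647269822696827], [0.9999995364015435, 0.0009152567931951947, -0.00029916834589049495, -0.001034909243778026], [0.0005309205949342496, -0.2648856499229977, 0.9642796848364028, -0.16452830647196517], [0.0, 0.0, 0.0, 1.0]]}
wrist lever_grip []
wrist hood_knob []
wrist vial_green []
wrist vial_orange []
wrist dish []
wrist black_cap []
wrist hood []
wrist press_lever []
1.35
```

Run:
```python
import cv2
a=cv2.imread("pics/side0.png");b=cv2.imread("pics/top0.png")
cv2.imwrite("pics/side0z.png",cv2.resize(a[120:300,300:520],None,fx=3.6,fy=3.3,interpolation=cv2.INTER_CUBIC)[:600])
cv2.imwrite("pics/top0z.png",cv2.resize(b[100:260,340:540],None,fx=3.7,fy=3.7,interpolation=cv2.INTER_CUBIC))
```

```text
(no output)
```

View pics/side0.png

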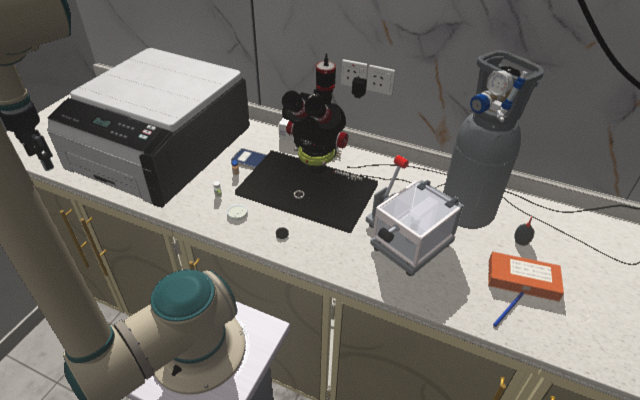

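View pics/top0.png

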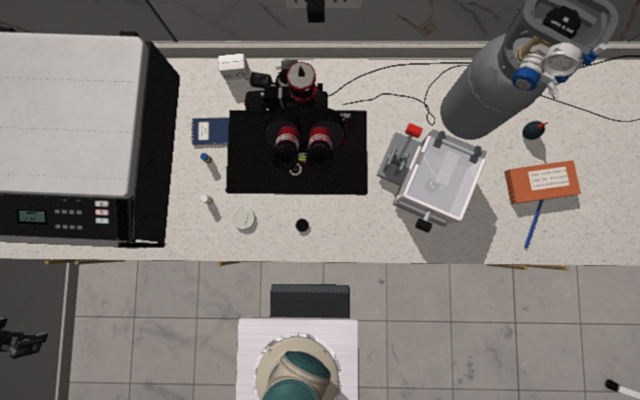

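View pics/side0z.png

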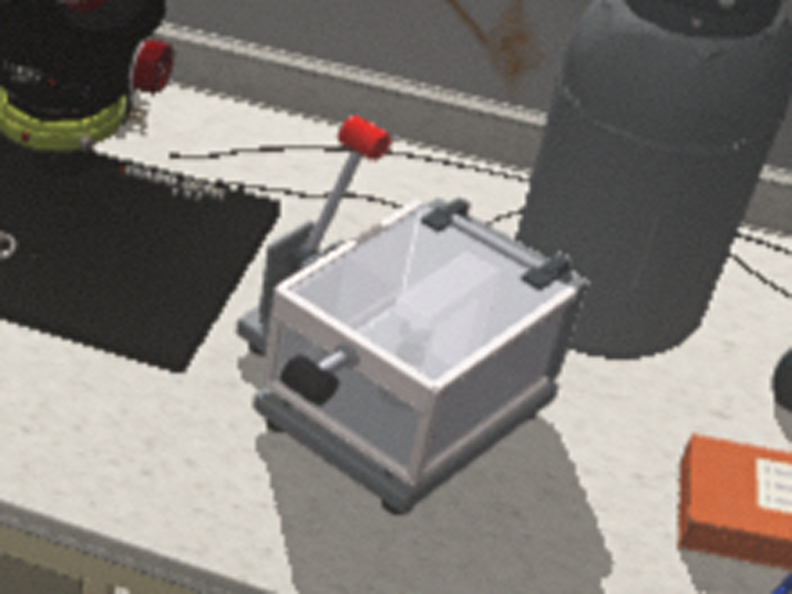

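View pics/top0z.png

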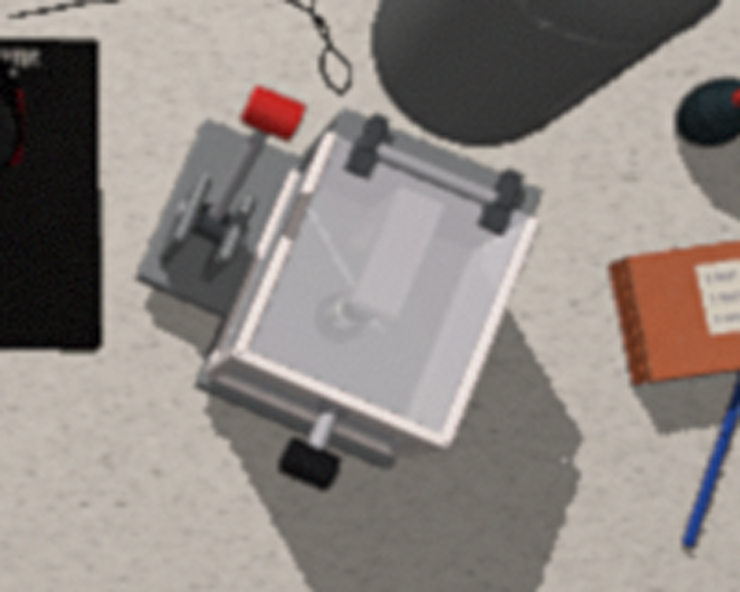

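```bash
cat > h.py <<'E'
import numpy as np, cv2
from cell import sense, viewer, spotter
from scipy.spatial.transform import Rotation as Rot
def ray(c,uv):
    i=viewer.camera_info(c);K=np.array(i["camera_matrix"]);R=np.array(i["R"]);t=np.array(i["t"])
    d=R.T@np.linalg.solve(K,[uv[0],uv[1],1]);return -R.T@t,d/np.linalg.norm(d)
def tri(rs):
    A=0;b=0
    for o,d in rs:
        P=np.eye(3)-np.outer(d,d);A=A+P;b=b+P@o
    X=np.linalg.solve(A,b);return X,[np.linalg.norm((np.eye(3)-np.outer(d,d))@(X-o)) for o,d in rs]
def proj(c,X):
    i=viewer.camera_info(c);p=np.array(i["camera_matrix"])@(np.array(i["R"])@X+np.array(i["t"]));return p[:2]/p[2]
def onz(c,uv,z):
    o,d=ray(c,uv);return o+d*(z-o[2])/d[2]
def wray(s,uv):
    i=viewer.camera_info("wrist");K=np.array(i["camera_matrix"]);M=np.array(i["mount"])
    R=Rot.from_quat(s["ee_rot"]).as_matrix()
    d=R@M[:3,:3]@np.linalg.solve(K,[uv[0],uv[1],1]);o=R@M[:3,3]+s["ee_pos"];return o,d/np.linalg.norm(d)
def wproj(s,X):
    i=viewer.camera_info("wrist");K=np.array(i["camera_matrix"]);M=np.array(i["mount"])
    R=Rot.from_quat(s["ee_rot"]).as_matrix()
    p=K@(M[:3,:3].T@(R.T@(X-s["ee_pos"])-M[:3,3]));return p[:2]/p[2]
E
python3 - <<'E'
from h import *
T=cv2.imread("pics/top0.png").astype(int);S=cv2.imread("pics/side0.png").astype(int)
def seg(im,box,f):
    x,y,w,h=box;c=im[y:y+h,x:x+w];m=f(c).astype(np.uint8)
    n,l,st,ce=cv2.connectedComponentsWithStats(m);k=1+np.argmax(st[1:,4]);
    ys,xs=np.where(l==k);pc=cv2.PCACompute2(np.c_[xs,ys].astype(float),None)
    return ce[k]+[x,y],st[k],pc[1][0]
red=lambda c:(c[...,2]>120)&(c[...,1]<70)
blk=lambda c:c.max(2)<60
for n,f,bt,bs in[("grip",red,(395,115,40,30),(385,145,35,30)),("knob",blk,(410,212,25,25),(372,220,30,30))]:
    a=seg(T,bt,f);b=seg(S,bs,f);print(n,a,b)
    print(tri([ray("top",a[0]),ray("side",b[0])]))
# hood top frame edge directions, z=.15 in top image
z=lambda u,v:(u/3.7+340,v/3.7+100)
fl=onz("top",z(232,357),.15);fr=onz("top",z(447,440),.15);rr=onz("top",z(533,222),.15);rl=onz("top",z(335,133),.15)
print(fl,fr,rr,rl)
for p,q in((fr,fl),(rr,rl)):print(np.arctan2(*(q-p)[[1,0]])-np.pi/2,np.linalg.norm(q-p))
for p,q in((fr,rr),(fl,rl)):print(np.arctan2(*(q-p)[[1,0]]),np.linalg.norm(q-p))
E
```

```text
grip (array([413.72807018, 129.54385965]), array([ 11,   9,  16,  12, 114], dtype=int32), array([0.92697574, 0.37512128])) (array([400.05128205, 160.07692308]), array([ 9, 10, 14, 11, 78], dtype=int32), array([0.92418608, 0.38194253]))
(array([ 0.60697983, -0.26848988,  0.20497819]), [np.float64(0.0005651088120551358), np.float64(0.0005651088120551608)])
knob (array([423.22535211, 225.11267606]), array([  6,   7,  16,  13, 142], dtype=int32), array([0.92543198, 0.37891379])) (array([385.4609375, 234.796875 ]), array([  6,   9,  16,  13, 128], dtype=int32), array([0.85220113, 0.52321433]))
(array([ 0.39502791, -0.30390646,  0.13190037]), [np.float64(0.0006743056071596209), np.float64(0.0006743056071596827)])
[ 0.46086862 -0.25215394  0.15      ] [ 0.40897447 -0.38680348  0.15      ] [ 0.54984475 -0.44640677  0.15      ] [ 0.60804359 -0.32110205  0.15      ]
-0.3678585436497346 0.14430350070521472
-0.4348123610343704 0.1381606904645042
-0.40026670723526697 0.15296073677041505
-0.43811285071953016 0.16252481249099293
```

Request:
carry_out(
  plan=[
    {"dp":[0,0,-0.02],"dr":[0,0,0.11],"hand":1},
    {"dp":[-0.026,-0.0267,-0.008],"dr":[0,0,0],"hand":1},
    {"dp":[-0.026,-0.0267,-0.008],"dr":[0,0,0],"hand":1},
    {"dp":[-0.026,-0.0267,-0.008],"dr":[0,0,0],"hand":1},
    {"dp":[-0.026,-0.0267,-0.008],"dr":[0,0,0],"hand":1},
    {"dp":[-0.026,-0.0267,-0.008],"dr":[0,0,0],"hand":1},
    {"dp":[-0.026,-0.0267,-0.008],"dr":[0,0,0],"hand":1},
    {"dp":[-0.026,-0.0267,-0.008],"dr":[0,0,0],"hand":1},
    {"dp":[-0.026,-0.0267,-0.008],"dr":[0,0,0],"hand":1},
    {"dp":[-0.026,-0.0267,-0.008],"dr":[0,0,0],"hand":1},
  ],
)

```text
clock: 2.18
ee_pos: [0.2864, 0.237, 0.3023]
ee_rot: [0.198, 0.98, 0.0, 0.0]
force: [0.7, 0.2, 0.8]
grip_width: 0.0853
```

Request:
carry_out(
  plan=[
    {"dp":[-0.026,-0.0267,-0.004],"dr":[0,0,0],"hand":1},
    {"dp":[-0.026,-0.0267,-0.004],"dr":[0,0,0],"hand":1},
    {"dp":[-0.026,-0.0267,-0.004],"dr":[0,0,0],"hand":1},
    {"dp":[-0.026,-0.0267,-0.004],"dr":[0,0,0],"hand":1},
    {"dp":[-0.026,-0.0267,-0.004],"dr":[0,0,0],"hand":1},
    {"dp":[-0.026,-0.0267,-0.004],"dr":[0,0,0],"hand":1},
    {"dp":[-0.026,-0.0267,0],"dr":[0,0,0],"hand":1},
    {"dp":[-0.026,-0.0267,0],"dr":[0,0,0],"hand":1},
    {"dp":[-0.026,-0.0267,0],"dr":[0,0,0],"hand":1},
    {"dp":[-0.026,-0.0267,0],"dr":[0,0,0],"hand":1},
  ],
)

```text
clock: 3.02
ee_pos: [0.4221, -0.1105, 0.3259]
ee_rot: [0.199, 0.98, 0.0, 0.0]
force: [2.0, 1.0, -0.4]
grip_width: 0.0858
```

Request:
carry_out(
  plan=[
    {"dp":[-0.026,-0.0267,0],"dr":[0,0,0],"hand":1},
    {"dp":[-0.026,-0.0267,0],"dr":[0,0,0],"hand":1},
    {"dp":[-0.026,-0.0267,0],"dr":[0,0,0],"hand":1},
    {"dp":[-0.026,-0.0267,0],"dr":[0,0,0],"hand":1},
    {"dp":[0,0,0],"dr":[0,0,0],"hand":1},
    {"dp":[0,0,0],"dr":[0,0,0],"hand":1},
  ],
)

```text
clock: 3.52
ee_pos: [0.4763, -0.249, 0.3245]
ee_rot: [0.2, 0.98, 0.001, -0.001]
force: [-0.8, 0.2, 0.3]
grip_width: 0.0855
```

Run:
```python
from h import *
s=sense();im=viewer.camera("wrist");cv2.imwrite("pics/w1.png",im)
print(s["clock"],s["ee_pos"],Rot.from_quat(s["ee_rot"]).as_matrix().round(3),s["q"].round(2),s["force"])
for n in ["lever_grip","hood_knob"]:
    print(n,[(x["rect"],round(x["confidence"],2)) for x in spotter.boxes_of("wrist",n)[:2]])
print(wproj(s,np.array([ 0.60697983, -0.26848988,  0.20497819])),wproj(s,np.array([ 0.395, -0.304, 0.132])))
```

```text
3.5167 [ 0.47634805 -0.24898569  0.32450818] [[-0.92   0.392 -0.002]
 [ 0.392  0.92   0.001]
 [ 0.002  0.001 -1.   ]] [-0.61  0.18  1.36  0.    1.61 -1.78] [-0.78381839  0.17147606  0.34995006]
lever_grip [([326.9, 231.9, 40.7, 111.5], 0.86)]
hood_knob [([155.6, 112.0, 152.9, 209.3], 0.83)]
[349.766388   326.81391122] [233.03075594 126.94971739]
```

View pics/w1.png

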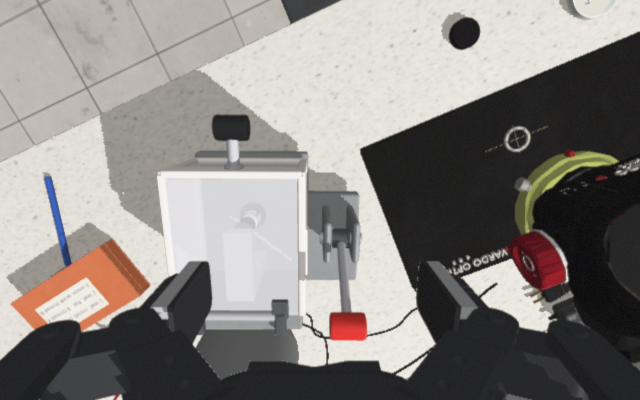

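Run:
```python
from h import *
s=sense();im=cv2.imread("pics/w1.png").astype(int)
def c(m,x,y):
    n,l,st,ce=cv2.connectedComponentsWithStats(m.astype(np.uint8));k=1+np.argmax(st[1:,4]);return ce[k]+[x,y],st[k]
g=c((im[300:350,320:380,2]>110)&(im[300:350,320:380,1]<70),320,300)
k=c(im[105:150,205:258].max(2)<60,205,105)
print(g,k)
ex=np.array([.921,-.389,0]);ey=np.array([.389,.921,0])
for w,t,d in((g[0],(413.73,129.54),(400.05,160.08)),(k[0],(423.2,225.1),(385.46,234.8))):
    X,r=tri([wray(s,w),ray("top",t),ray("side",d)]);print(X,r,X@ex,X@ey)
p=s["ee_pos"];print(p@ex,p@ey)
e=im[175:320,280:310].mean(2).astype(np.uint8)
```

```text
(array([347.33809001, 325.48737651]), array([ 10,  12,  36,  27, 911], dtype=int32)) (array([230.89454976, 127.23341232]), array([  8,  10,  37,  25, 844], dtype=int32))
[ 0.60677611 -0.26813843  0.20446667] [np.float64(0.001150736131738093), np.float64(0.001121620009312432), np.float64(0.0002888602254026352)] 0.6631466486726583 -0.010919582771613078
[ 0.39461534 -0.30389347  0.13234925] [np.float64(0.0004209466313489974), np.float64(0.0007673055889053805), np.float64(0.0007591846496176428)] 0.4816552867446972 -0.1263805231316042
0.5339130173861074 -0.041738121181150986
```

Request:
carry_out(
  plan=[
    {"dp":[-0.032,0.0077,0],"dr":[0,0,0],"hand":0.4},
    {"dp":[-0.032,0.0077,0],"dr":[0,0,0],"hand":0.4},
    {"dp":[-0.032,0.0077,0],"dr":[0,0,0],"hand":0.4},
    {"dp":[-0.032,0.0077,0],"dr":[0,0,0],"hand":0.4},
    {"dp":[0,0,0.025],"dr":[0,0,0],"hand":0.4},
    {"dp":[0,0,0.025],"dr":[0,0,0],"hand":0.4},
    {"dp":[0,0,0.025],"dr":[0,0,0],"hand":0.4},
    {"dp":[0,0,0.02],"dr":[0,0,0],"hand":0.4},
    {"dp":[0,0,0],"dr":[0,0,0],"hand":0.4},
    {"dp":[0,0,0],"dr":[0,0,0],"hand":0.4},
  ],
)

```text
clock: 4.5
ee_pos: [0.6054, -0.2672, 0.2306]
ee_rot: [0.198, 0.98, 0.0, -0.001]
force: [0.2, -0.5, 1.2]
grip_width: 0.0598
```

Run:
```python
from h import *
s=sense();im=viewer.camera("wrist");cv2.imwrite("pics/w2.png",im)
ex=np.array([.921,-.389,0]);ey=np.array([.389,.921,0]);p=s["ee_pos"]
print(s["clock"],p@ex-.663,p@ey+.011,p[2],s["force"],s["grip_width"],wproj(s,np.array([.6068,-.2681,.2045])))
```

```text
4.5 -0.0014519979914523473 0.00043428665694560803 0.23064566070146753 [ 0.20947894 -0.53029012  1.16826966] 0.05984169089713495 [314.82491438 233.53763924]
```

View pics/w2.png

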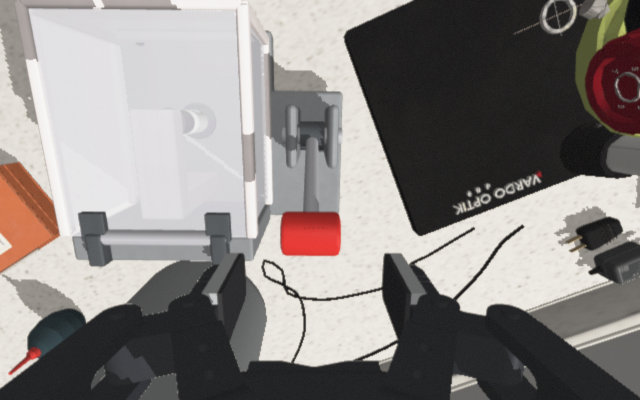

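Request:
carry_out(
  plan=[
    {"dp":[-0.0005,-0.0015,0.016],"dr":[0,0,0],"hand":0.4},
    {"dp":[0,0,0.016],"dr":[0,0,0],"hand":0.4},
    {"dp":[0,0,0.016],"dr":[0,0,0],"hand":0.4},
    {"dp":[0,0,0],"dr":[0,0,0],"hand":0.2},
    {"dp":[0,0,0],"dr":[0,0,0],"hand":0},
    {"dp":[0,0,0],"dr":[0,0,0],"hand":-1},
    {"dp":[0,0,0],"dr":[0,0,0],"hand":-1},
    {"dp":[0,0,0],"dr":[0,0,0],"hand":-1},
    {"dp":[0,0,0],"dr":[0,0,0],"hand":-1},
  ],
  grip_force=40,
)

```text
clock: 5.3
ee_pos: [0.6073, -0.2702, 0.1853]
ee_rot: [0.198, 0.98, 0.0, 0.002]
force: [0.4, 3.6, 6.6]
grip_width: 0.0326
```

Run:
```python
from h import *
s=sense();im=viewer.camera("wrist");cv2.imwrite("pics/w3.png",im)
ex=np.array([.921,-.389,0]);ey=np.array([.389,.921,0]);p=s["ee_pos"]
print(s["clock"],p@ex-.663,p@ey+.011,p[2],s["force"],s["moment"],s["grip_width"])
```

```text
5.3 0.0014272863657089907 -0.0016030856788421949 0.18533093147092944 [0.3950708  3.6163249  6.56210685] [ 0.46588126 -0.10204005 -0.03558462] 0.03261103580540731
```

View pics/w3.png

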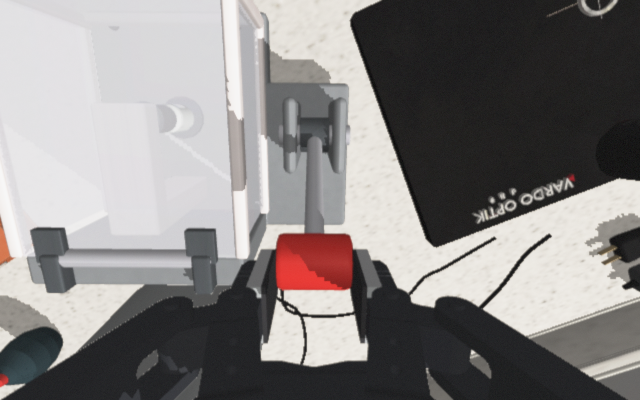

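Request:
carry_out(
  plan=[
    {"dp":[0.0053,0,-0.0024],"dr":[0,0,0],"hand":-1},
    {"dp":[0.0053,0,-0.0021],"dr":[0,0,0],"hand":-1},
    {"dp":[0.0055,0,-0.0018],"dr":[0,0,0],"hand":-1},
    {"dp":[0.0055,0,-0.0016],"dr":[0,0,0],"hand":-1},
    {"dp":[0.0056,0,-0.0013],"dr":[0,0,0],"hand":-1},
    {"dp":[0.0057,0,-0.001],"dr":[0,0,0],"hand":-1},
    {"dp":[0.0057,0,-0.0007],"dr":[0,0,0],"hand":-1},
    {"dp":[0.0057,0,-0.0004],"dr":[0,0,0],"hand":-1},
    {"dp":[0.0057,0,-0.0001],"dr":[0,0,0],"hand":-1},
    {"dp":[0.0057,0,0.0001],"dr":[0,0,0],"hand":-1},
  ],
)

```text
clock: 6.18
ee_pos: [0.5596, -0.2496, 0.196]
ee_rot: [0.199, 0.98, -0.0, 0.006]
force: [7.7, 0.4, 1.8]
grip_width: 0.0325
```

Request:
carry_out(
  plan=[
    {"dp":[0.0057,0,0.0004],"dr":[0,0,0],"hand":-1},
    {"dp":[0.0057,0,0.0007],"dr":[0,0,0],"hand":-1},
    {"dp":[0.0056,0,0.001],"dr":[0,0,0],"hand":-1},
    {"dp":[0.0056,0,0.0013],"dr":[0,0,0],"hand":-1},
    {"dp":[0.0055,0,0.0016],"dr":[0,0,0],"hand":-1},
    {"dp":[0.0055,0,0.0018],"dr":[0,0,0],"hand":-1},
    {"dp":[0.0053,0,0.0021],"dr":[0,0,0],"hand":-1},
    {"dp":[0.0053,0,0.0024],"dr":[0,0,0],"hand":-1},
    {"dp":[0.004,0,0.0021],"dr":[0,0,0],"hand":-1},
    {"dp":[0.003,0,0.0018],"dr":[0,0,0],"hand":-1},
  ],
)

```text
clock: 7.02
ee_pos: [0.5125, -0.2294, 0.1854]
ee_rot: [0.199, 0.98, -0.001, 0.008]
force: [1.7, 5.4, 24.5]
grip_width: 0.0327
```

Run:
```python
from h import *
s=sense();im=viewer.camera("wrist");cv2.imwrite("pics/w4.png",im);cv2.imwrite("pics/s4.png",viewer.camera("side")[100:300,280:520])
ex=np.array([.921,-.389,0]);ey=np.array([.389,.921,0]);p=s["ee_pos"]
print(s["clock"],p@ex-.6644,p@ey+.0126,p[2]-.1853,s["force"],s["moment"],s["grip_width"])
```

```text
7.0167 -0.10312629528772577 0.0006824332312592683 0.00010876722164634978 [ 1.73651716  5.42345575 24.50629008] [ 0.89164179 -0.6410003  -0.04264073] 0.032666831696382514
```

View pics/w4.png

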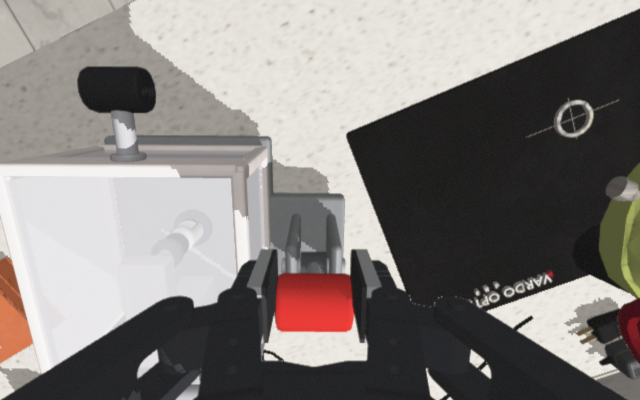

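View pics/s4.png

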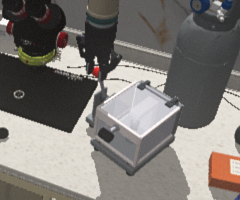

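Request:
carry_out(
  plan=[
    {"dp":[0.004,0,0],"dr":[0,0,0],"hand":-1},
    {"dp":[0.004,0,0.0005],"dr":[0,0,0],"hand":-1},
    {"dp":[0.002,0,0],"dr":[0,0,0],"hand":-1},
    {"dp":[0,0,0],"dr":[0,0,0],"hand":-1},
    {"dp":[0,0,0],"dr":[0,0,0],"hand":-1},
    {"dp":[0,0,0],"dr":[0,0,0],"hand":-1},
  ],
)

```text
clock: 7.62
ee_pos: [0.5033, -0.2254, 0.1814]
ee_rot: [0.199, 0.98, 0.0, 0.006]
force: [7.1, 3.8, 5.1]
grip_width: 0.0324
```

Run:
```python
from h import *
s=sense();im=viewer.camera("wrist");cv2.imwrite("pics/w5.png",im)
ex=np.array([.921,-.389,0]);ey=np.array([.389,.921,0]);p=s["ee_pos"];f=s["force"]
print(s["clock"],p@ex-.6644,p@ey+.0126,p[2]-.1853,f,f@ex,f@ey,s["grip_width"])
```

```text
7.6167 -0.11314392346142943 0.0007593189272305425 -0.003891468828433886 [7.13871119 3.78085301 5.14500045] 5.1040011871575315 6.259124271609617 0.032371347848824304
```

View pics/w5.png

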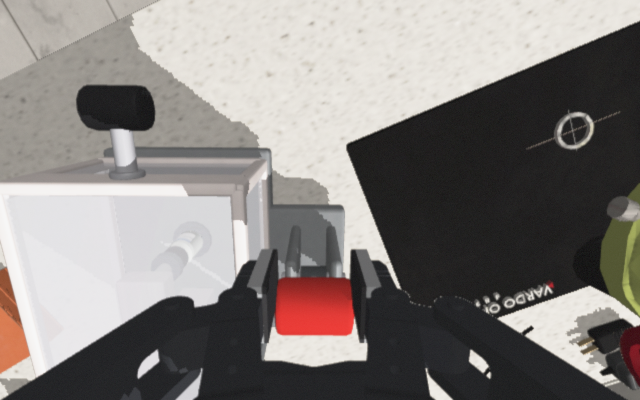

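Request:
carry_out(
  plan=[
    {"dp":[-0.002,0,0],"dr":[0,0,0],"hand":-1},
    {"dp":[-0.004,0,-0.0005],"dr":[0,0,0],"hand":-1},
    {"dp":[-0.004,0,-0.0012],"dr":[0,0,0],"hand":-1},
    {"dp":[-0.004,0,-0.0018],"dr":[0,0,0],"hand":-1},
    {"dp":[-0.004,0,-0.0021],"dr":[0,0,0],"hand":-1},
    {"dp":[-0.0045,0,-0.0021],"dr":[0,0,0],"hand":-1},
    {"dp":[-0.0045,0,-0.0017],"dr":[0,0,0],"hand":-1},
    {"dp":[-0.0045,0,-0.0015],"dr":[0,0,0],"hand":-1},
    {"dp":[-0.0045,0,-0.0013],"dr":[0,0,0],"hand":-1},
    {"dp":[-0.0045,0,-0.0011],"dr":[0,0,0],"hand":-1},
  ],
)

```text
clock: 8.5
ee_pos: [0.5373, -0.2401, 0.193]
ee_rot: [0.198, 0.98, 0.001, 0.002]
force: [2.6, 3.6, 3.6]
grip_width: 0.032
```

Request:
carry_out(
  plan=[
    {"dp":[-0.0045,0,-0.0008],"dr":[0,0,0],"hand":-1},
    {"dp":[-0.0045,0,-0.0006],"dr":[0,0,0],"hand":-1},
    {"dp":[-0.0045,0,-0.0004],"dr":[0,0,0],"hand":-1},
    {"dp":[-0.0045,0,-0.0002],"dr":[0,0,0],"hand":-1},
    {"dp":[-0.0045,0,0],"dr":[0,0,0],"hand":-1},
    {"dp":[-0.0045,0,0.0002],"dr":[0,0,0],"hand":-1},
    {"dp":[-0.0045,0,0.0004],"dr":[0,0,0],"hand":-1},
    {"dp":[-0.0045,0,0.0006],"dr":[0,0,0],"hand":-1},
    {"dp":[-0.0045,0,0.0008],"dr":[0,0,0],"hand":-1},
    {"dp":[-0.0045,0,0.001],"dr":[0,0,0],"hand":-1},
  ],
)

```text
clock: 9.33
ee_pos: [0.5785, -0.2579, 0.1916]
ee_rot: [0.198, 0.98, 0.0, 0.001]
force: [3.1, 4.1, 4.4]
grip_width: 0.0318
```

Run:
```python
from h import *
s=sense()
ex=np.array([.921,-.389,0]);ey=np.array([.389,.921,0]);p=s["ee_pos"];f=s["force"]
print(s["clock"],p@ex-.6644,p@ey+.0126,p[2]-.1853,f,f@ex,f@ey,s["grip_width"])
```

```text
9.3333 -0.03130313512016736 0.00013278514423257191 0.006287207588653337 [3.06296441 4.10681124 4.43707194] 1.223440650275715 4.973866305322028 0.03178848359656262
```

Request:
carry_out(
  plan=[
    {"dp":[-0.0045,0,0.001],"dr":[0,0,0],"hand":-1},
    {"dp":[-0.0045,0,0.001],"dr":[0,0,0],"hand":-1},
    {"dp":[-0.0045,0,0.0012],"dr":[0,0,0],"hand":-1},
    {"dp":[-0.0045,0,0.0012],"dr":[0,0,0],"hand":-1},
    {"dp":[-0.0045,0,0.0014],"dr":[0,0,0],"hand":-1},
    {"dp":[-0.0045,0,0.0015],"dr":[0,0,0],"hand":-1},
    {"dp":[-0.0045,0,0.0016],"dr":[0,0,0],"hand":-1},
    {"dp":[-0.002,0,0],"dr":[0,0,0],"hand":-1},
    {"dp":[0,0,0],"dr":[0,0,0],"hand":-1},
    {"dp":[0,0,0],"dr":[0,0,0],"hand":-1},
  ],
)

```text
clock: 10.17
ee_pos: [0.5987, -0.2665, 0.185]
ee_rot: [0.198, 0.98, 0.002, -0.009]
force: [-18.4, 13.1, 25.2]
grip_width: 0.032
```

Run:
```python
from h import *
s=sense();im=viewer.camera("wrist");cv2.imwrite("pics/w6.png",im)
ex=np.array([.921,-.389,0]);ey=np.array([.389,.921,0]);p=s["ee_pos"];f=s["force"]
print(s["clock"],p@ex-.6644,p@ey+.0126,p[2]-.1853,f,f@ex,f@ey,s["grip_width"])
```

```text
10.1667 -0.009356562060126583 6.889561993442608e-06 -0.0002662500512571331 [-18.41457044  13.07688079  25.17881209] -22.046726004500183 4.880539305066768 0.03204172614720895
```

View pics/w6.png

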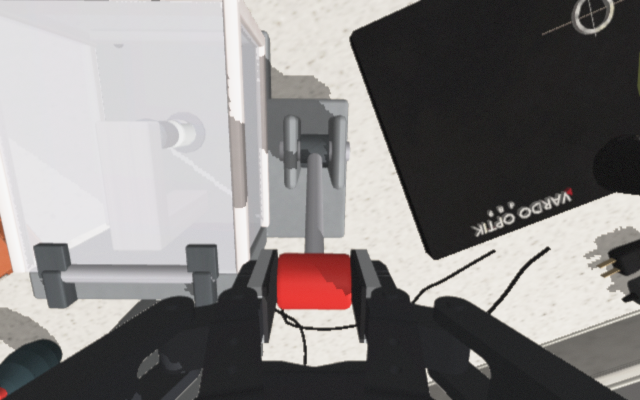

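```bash
cat >> h.py <<'E'
ex=np.array([.921,-.389,0]);ey=np.array([.389,.921,0])
def redc(f):
    im=cv2.imread(f).astype(int);m=((im[...,2]>110)&(im[...,1]<70)).astype(np.uint8);m[:150]=0;m[:,:250]=0;m[:,380:]=0
    n,l,st,ce=cv2.connectedComponentsWithStats(m);k=1+np.argmax(st[1:,4]);return ce[k],st[k]
E
python3 - <<'E'
from h import *
from scipy.optimize import least_squares
P=[("w2",(0.6054,-0.2672,0.2306),(0.198,.98,0,-.001)),("w3",(0.6073,-0.2702,0.1853),(0.198,.98,0,.002)),("w4",(0.5125,-0.2294,0.1854),(0.199,.98,-.001,.008)),("w5",(0.5033,-.2254,.1814),(.199,.98,0,.006)),("w6",(.5987,-.2665,.185),(.198,.98,.002,-.009))]
g0=np.array([.6068,-.2681,.2045]);piv=g0-ex*.050-[0,0,.10355]
for n,p,q in P:
    c,st=redc(f"pics/{n}.png");s=dict(ee_pos=np.array(p),ee_rot=np.array(q))
    # model: project barrel outline -> bbox
    def box(th):
        ph=th-.45;g=piv-ex*.115*np.sin(ph)+np.array([0,0,.115*np.cos(ph)])
        pts=np.array([wproj(s,g+ey*b+.013*(ex*np.cos(a)+np.array([0,0,1])*np.sin(a))) for b in(-.017,.017) for a in np.linspace(0,6.28,40)])
        return np.r_[pts.min(0),pts.max(0)]
    ob=np.array([st[0],st[1],st[0]+st[2],st[1]+st[3]])
    r=least_squares(lambda t:(box(t[0])-ob)[[1,3]],[0.5]);print(n,c.round(1),ob,"theta",r.x.round(3),box(r.x[0]).round(1))
E
```

```text
w2 [309.7 233.1] [281 212 340 255] theta [0.001] [284.  211.2 346.  255.9]
w3 [313.6 261.1] [276 233 353 291] theta [-0.003] [279.7 233.1 360.7 290.9]
w4 [313.7 302.2] [275 274 355 331] theta [0.767] [277.9 272.8 359.2 332.1]Traceback (most recent call last):
  File "<stdin>", line 13, in <module>
    return func(*args, **kwargs)
    vector_fun = VectorFunction(
        fun_wrapped,
    ...<6 lines>...
        workers=workers
    )
    self._update_fun()
    ~~~~~~~~~~~~~~~~^^
    self.f = self.fun_wrapped(xp_copy(self.x))
             ~~~~~~~~~~~~~~~~^^^^^^^^^^^^^^^^^
    return np.atleast_1d(self.fun(x))
                         ~~~~~~~~^^^
    return self.f(x, *self.args, **self.kwargs)
           ~~~~~~^^^^^^^^^^^^^^^^^^^^^^^^^^^^^^
  File "<stdin>", line 13, in <lambda>
  File "<stdin>", line 10, in box
  File "h.py", line 21, in wproj
    i=viewer.camera_info("wrist");K=np.array(i["camera_matrix"]);M=np.array(i["mount"])
ValueError: time passes only in moves, steps and waits
```

```bash
python3 - <<'E'
import re
t=open('h.py').read()
t=t.replace('viewer.camera_info(','cinfo(').replace('def ray','import functools\n@functools.lru_cache(None)\ndef cinfo(c): return viewer.camera_info(c)\ndef ray',1)
t+='''
from scipy.optimize import least_squares
g0=np.array([.6068,-.2681,.2045]);piv=g0-ex*.050-[0,0,.10355]
def gripat(th):
    ph=th-.45;return piv-ex*.115*np.sin(ph)+np.array([0,0,.115*np.cos(ph)])
def theta(s,f):
    c,st=redc(f)
    def box(th):
        g=gripat(th)
        pts=np.array([wproj(s,g+ey*b+.013*(ex*np.cos(a)+np.array([0,0,1])*np.sin(a))) for b in(-.017,.017) for a in np.linspace(0,6.28,40)])
        return np.r_[pts.min(0),pts.max(0)]
    ob=np.array([st[0],st[1],st[0]+st[2],st[1]+st[3]])
    r=least_squares(lambda t:(box(t[0])-ob)[[1,3]],[0.5])
    g=gripat(r.x[0]);R=Rot.from_quat(s["ee_rot"]).as_matrix()
    return r.x[0],ob,box(r.x[0]).round(1),(R.T@(g-s["ee_pos"])).round(4)
'''
open('h.py','w').write(t)
E
python3 - <<'E'
from h import *
P=[("w3",(0.6073,-0.2702,0.1853),(0.198,.98,0,.002)),("w4",(0.5125,-0.2294,0.1854),(0.199,.98,-.001,.008)),("w5",(0.5033,-.2254,.1814),(.199,.98,0,.006)),("w6",(.5987,-.2665,.185),(.198,.98,.002,-.009))]
for n,p,q in P: print(n,theta(dict(ee_pos=np.array(p),ee_rot=np.array(q)),f"pics/{n}.png"))
E
```

```text
w3 (np.float64(-0.002978830610569509), array([276, 233, 353, 291], dtype=int32), array([279.7, 233.1, 360.7, 290.9]), array([ 0.0009,  0.0018, -0.0191]))
w4 (np.float64(0.7670231725492493), array([275, 274, 355, 331], dtype=int32), array([277.9, 272.8, 359.2, 332.1]), array([-0.0165,  0.0011, -0.0246]))
w5 (np.float64(0.8474133439836176), array([275, 277, 355, 335], dtype=int32), array([277.7, 276.1, 359.2, 335.8]), array([-0.0178,  0.001 , -0.0254]))
w6 (np.float64(-0.01110127134155772), array([277, 253, 352, 310], dtype=int32), array([280.1, 252.8, 359.6, 310.2]), array([-0.0089,  0.0017, -0.0191]))
```

Request:
carry_out(
  plan=[
    {"dp":[0,0,0],"dr":[0,0,0],"hand":0.2},
    {"dp":[0,0,0],"dr":[0,0,0],"hand":0.2},
    {"dp":[0,0,0],"dr":[0,0,0],"hand":0.2},
    {"dp":[0,0,0],"dr":[0,0,0],"hand":0.2},
  ],
)

```text
clock: 10.55
ee_pos: [0.6075, -0.272, 0.1808]
ee_rot: [0.199, 0.98, -0.0, -0.001]
force: [-0.7, 0.7, -0.8]
grip_width: 0.0512
```

Run:
```python
from h import *
s=sense();im=viewer.camera("wrist");cv2.imwrite("pics/w7.png",im)
p=s["ee_pos"];f=s["force"]
print(s["clock"],p,p@ex-.6644,p@ey+.0126,p[2]-.1853,f,s["ee_rot"],s["grip_width"]);print(theta(s,"pics/w7.png"))
```

```text
10.55 [ 0.607506   -0.27199932  0.18075256] 0.0009207605859982149 -0.0015915411038390764 -0.004547444224759195 [-0.74031302  0.69972934 -0.7540329 ] [ 1.98734036e-01  9.80053152e-01 -4.02684999e-04 -6.63159596e-04] 0.05116445646555775
(np.float64(0.0012060589287060742), array([278, 234, 358, 293], dtype=int32), array([282.2, 233.7, 366.1, 293.3]), array([ 0.0023,  0.0033, -0.0238]))
```

Request:
carry_out(
  plan=[
    {"dp":[0.0015,0,-0.003],"dr":[0,0,0],"hand":0.2},
    {"dp":[0,0,0],"dr":[0,0,0],"hand":0},
    {"dp":[0,0,0],"dr":[0,0,0],"hand":-1},
    {"dp":[0,0,0],"dr":[0,0,0],"hand":-1},
    {"dp":[0,0,0],"dr":[0,0,0],"hand":-1},
    {"dp":[0,0,0],"dr":[0,0,0],"hand":-1},
  ],
  grip_force=90,
)

```text
clock: 11.1
ee_pos: [0.6071, -0.27, 0.1854]
ee_rot: [0.199, 0.98, 0.001, 0.001]
force: [0.7, 2.7, 4.6]
grip_width: 0.0313
```

Request:
carry_out(
  plan=[
    {"dp":[0.00425,0,-0.0025],"dr":[0,-0.05,0],"hand":-1},
    {"dp":[0.00425,0,-0.0025],"dr":[0,-0.05,0],"hand":-1},
    {"dp":[0.00425,0,-0.0025],"dr":[0,-0.05,0],"hand":-1},
    {"dp":[0.00425,0,-0.0025],"dr":[0,-0.05,0],"hand":-1},
    {"dp":[0.00425,0,-0.0025],"dr":[0,-0.05,0],"hand":-1},
    {"dp":[0.00425,0,-0.0025],"dr":[0,-0.05,0],"hand":-1},
  ],
)

```text
clock: 11.6
ee_pos: [0.583, -0.2597, 0.1967]
ee_rot: [0.196, 0.969, -0.029, 0.149]
force: [6.4, 3.8, -2.1]
grip_width: 0.0308
```

Run:
```python
from h import *
s=sense();im=viewer.camera("wrist");cv2.imwrite("pics/w8.png",im)
p=s["ee_pos"];f=s["force"]
print(s["clock"],p,p@ex-.6644,p@ey+.0126,p[2]-.1853,f,s["q"].round(2),s["grip_width"]);print(theta(s,"pics/w8.png"))
```

```text
11.6 [ 0.58303422 -0.25970941  0.19674126] -0.026398525167747433 0.00020794628889751407 0.011441260834716693 [ 6.44818362  3.75547481 -2.14354037] [-0.56  0.22  1.67  0.06  0.96 -1.76] 0.030848588370206192
(np.float64(0.2865108637002704), array([277, 234, 352, 291], dtype=int32), array([279.2, 233.7, 360. , 291.3]), array([ 0.0005,  0.0015, -0.0187]))
```

Request:
carry_out(
  plan=[
    {"dp":[0.00425,0,-0.0025],"dr":[0,-0.05,0],"hand":-1},
    {"dp":[0.00425,0,-0.0025],"dr":[0,-0.05,0],"hand":-1},
    {"dp":[0.00425,0,-0.0025],"dr":[0,-0.05,0],"hand":-1},
    {"dp":[0.00425,0,-0.0025],"dr":[0,-0.05,0],"hand":-1},
    {"dp":[0.00425,0,-0.0025],"dr":[0,-0.05,0],"hand":-1},
    {"dp":[0.00425,0,-0.0025],"dr":[0,-0.05,0],"hand":-1},
  ],
)

```text
clock: 12.15
ee_pos: [0.5557, -0.2481, 0.2]
ee_rot: [0.19, 0.936, -0.058, 0.291]
force: [9.8, 8.5, -1.2]
grip_width: 0.0307
```

Run:
```python
from h import *
s=sense();im=viewer.camera("wrist");cv2.imwrite("pics/w9.png",im)
p=s["ee_pos"];f=s["force"]
print(s["clock"],p,p@ex-.6644,p@ey+.0126,p[2]-.1853,f,s["q"].round(2),s["grip_width"]);print(theta(s,"pics/w9.png"))
```

```text
12.15 [ 0.55565129 -0.24806525  0.19995907] -0.056147779900276085 0.00028025313091123265 0.014659072468683448 [ 9.76520927  8.50506995 -1.21849314] [-0.61  0.06  1.99  0.25  0.51 -1.96] 0.030671275498002158
(np.float64(0.5910755213992974), array([277, 234, 353, 290], dtype=int32), array([278.8, 233.2, 359.8, 290.9]), array([ 0.0008,  0.0015, -0.0186]))
```

Request:
carry_out(
  plan=[
    {"dp":[0.00425,0,-0.0025],"dr":[0,-0.05,0],"hand":-1},
    {"dp":[0.00425,0,-0.0025],"dr":[0,-0.05,0],"hand":-1},
    {"dp":[0.00525,0,-0.0023],"dr":[0,0,0],"hand":-1},
    {"dp":[0.0054,0,-0.0021],"dr":[0,0,0],"hand":-1},
    {"dp":[0.0055,0,-0.0018],"dr":[0,0,0],"hand":-1},
    {"dp":[0.0055,0,-0.0015],"dr":[0,0,0],"hand":-1},
    {"dp":[0.0056,0,-0.0012],"dr":[0,0,0],"hand":-1},
    {"dp":[0.0057,0,-0.001],"dr":[0,0,0],"hand":-1},
    {"dp":[0.0057,0,-0.0007],"dr":[0,0,0],"hand":-1},
  ],
)

```text
clock: 12.95
ee_pos: [0.5134, -0.2297, 0.1816]
ee_rot: [0.19, 0.92, -0.065, 0.336]
force: [15.5, 3.6, -5.1]
grip_width: 0.0306
```

Run:
```python
from h import *
s=sense();im=viewer.camera("wrist");cv2.imwrite("pics/w10.png",im)
p=s["ee_pos"];f=s["force"]
print(s["clock"],p,p@ex-.6644,p@ey+.0126,p[2]-.1853,f,s["q"].round(2),s["grip_width"]);print(theta(s,"pics/w10.png"))
```

```text
12.95 [ 0.51343803 -0.22970387  0.18158383] -0.10216876645043016 0.0007701354167454072 -0.0037161663240870835 [15.46007133  3.56533099 -5.1241993 ] [-0.66 -0.01  2.19  0.56  0.33 -2.3 ] 0.03058278553398946
(np.float64(0.9448972549277274), array([278, 258, 351, 310], dtype=int32), array([278.7, 255.2, 357.9, 313. ]), array([-0.0104,  0.0011, -0.0181]))
```

View pics/w10.png

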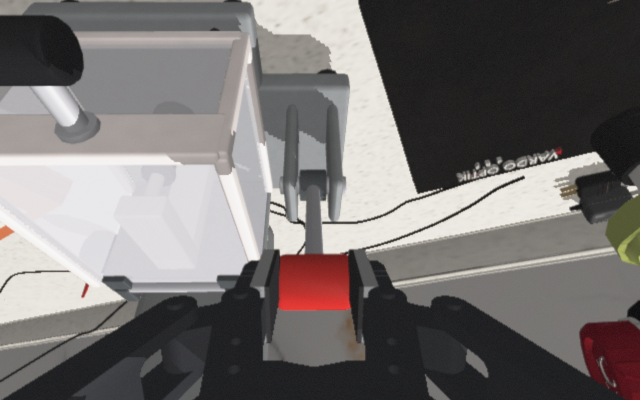

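Request:
carry_out(
  plan=[
    {"dp":[0.0055,0,-0.0003],"dr":[0,0,0],"hand":-1},
    {"dp":[0.0055,0,0],"dr":[0,0,0],"hand":-1},
    {"dp":[0.004,0,0],"dr":[0,0,0],"hand":-1},
    {"dp":[0,0,0],"dr":[0,0,0],"hand":-1},
    {"dp":[0,0,0],"dr":[0,0,0],"hand":-1},
  ],
)

```text
clock: 13.42
ee_pos: [0.5083, -0.2277, 0.178]
ee_rot: [0.19, 0.918, -0.066, 0.342]
force: [33.5, 6.9, -1.7]
grip_width: 0.0305
```

Run:
```python
from h import *
s=sense();im=viewer.camera("wrist");cv2.imwrite("pics/w11.png",im)
p=s["ee_pos"];f=s["force"]
print(s["clock"],p,p@ex-.6644,p@ey+.0126,p[2]-.1853,f,s["q"].round(2),s["grip_width"]);print(theta(s,"pics/w11.png"))
b=viewer.camera("side");cv2.imwrite("pics/s11.png",cv2.resize(b[130:290,330:490],None,fx=3.7,fy=3.7))
```

```text
13.4167 [ 0.50830564 -0.22774544  0.17798823] -0.10765752399681949 0.0005773437427289609 -0.0073117726433487296 [33.5044714   6.92322581 -1.65585737] [-0.67 -0.01  2.21  0.63  0.31 -2.38] 0.030528867741860217
(np.float64(1.0009870073109224), array([278, 259, 351, 311], dtype=int32), array([279.2, 256.1, 358.4, 314. ]), array([-0.0108,  0.0013, -0.0183]))
```

View pics/s11.png

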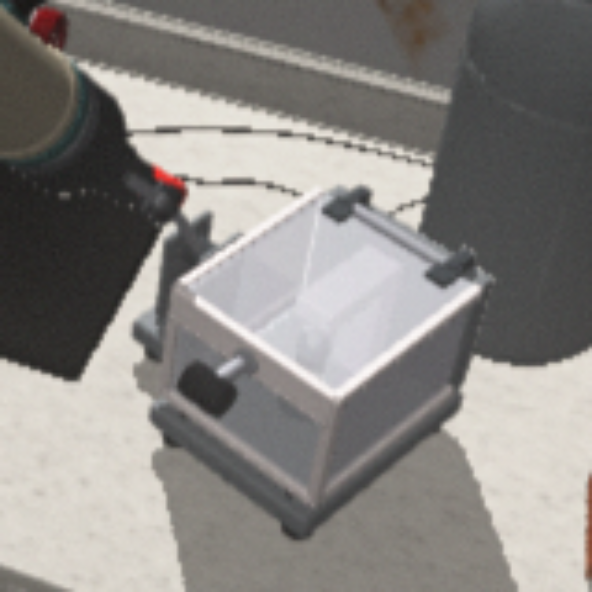

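Request:
carry_out(
  plan=[
    {"dp":[-0.004,0,0],"dr":[0,0,0],"hand":-1},
    {"dp":[-0.0055,0,0],"dr":[0,0,0],"hand":-1},
    {"dp":[-0.0055,0,0.0003],"dr":[0,0,0],"hand":-1},
    {"dp":[-0.0057,0,0.0007],"dr":[0,0,0],"hand":-1},
    {"dp":[-0.0057,0,0.001],"dr":[0,0,0],"hand":-1},
    {"dp":[-0.0056,0,0.0012],"dr":[0,0,0],"hand":-1},
    {"dp":[-0.0055,0,0.0015],"dr":[0,0,0],"hand":-1},
    {"dp":[-0.0055,0,0.0018],"dr":[0,0,0],"hand":-1},
    {"dp":[-0.0054,0,0.0021],"dr":[0,0,0],"hand":-1},
    {"dp":[-0.00525,0,0.0023],"dr":[0,0,0],"hand":-1},
  ],
)

```text
clock: 14.35
ee_pos: [0.5473, -0.2442, 0.2]
ee_rot: [0.188, 0.92, -0.066, 0.337]
force: [0.9, 7.9, 7.0]
grip_width: 0.0302
```

Run:
```python
from h import *
s=sense();im=viewer.camera("wrist");cv2.imwrite("pics/w12.png",im)
p=s["ee_pos"];f=s["force"]
print(s["clock"],p,p@ex-.6644,p@ey+.0126,p[2]-.1853,f,s["q"].round(2),s["grip_width"]);print(theta(s,"pics/w12.png"))
```

```text
14.35 [ 0.54725068 -0.24424995  0.20001674] -0.0653688955852052 0.0005263124724262883 0.014716738965881854 [0.90995627 7.87262975 6.95327116] [-0.64  0.02  2.1   0.44  0.37 -2.17] 0.030163927111274573
(np.float64(0.6705742791929429), array([276, 235, 352, 290], dtype=int32), array([278.6, 233.9, 358.7, 291.3]), array([-0.0001,  0.0012, -0.0171]))
```

Slip undid itself. Continue the reversed rotation phase.

Request:
carry_out(
  plan=[
    {"dp":[-0.0043,0,0.0023],"dr":[0,0.05,0],"hand":-1},
    {"dp":[-0.0043,0,0.0023],"dr":[0,0.05,0],"hand":-1},
    {"dp":[-0.0043,0,0.0023],"dr":[0,0.05,0],"hand":-1},
    {"dp":[-0.0043,0,0.0023],"dr":[0,0.05,0],"hand":-1},
    {"dp":[-0.0043,0,0.0023],"dr":[0,0.05,0],"hand":-1},
    {"dp":[-0.0043,0,0.0023],"dr":[0,0.05,0],"hand":-1},
    {"dp":[-0.0043,0,0.0023],"dr":[0,0.05,0],"hand":-1},
    {"dp":[-0.0043,0,0.0023],"dr":[0,0.05,0],"hand":-1},
    {"dp":[-0.0043,0,0.0023],"dr":[0,0.05,0],"hand":-1},
    {"dp":[-0.0043,0,0.0023],"dr":[0,0.05,0],"hand":-1},
  ],
)

```text
clock: 15.23
ee_pos: [0.589, -0.2622, 0.1953]
ee_rot: [0.2, 0.975, -0.017, 0.094]
force: [1.4, 3.3, -6.4]
grip_width: 0.0308
```

Request:
carry_out(
  plan=[
    {"dp":[-0.0043,0,0.0023],"dr":[0,0.05,0],"hand":-1},
    {"dp":[-0.0043,0,0.0023],"dr":[0,0.05,0],"hand":-1},
    {"dp":[-0.0043,0,0.0023],"dr":[0,0.05,0],"hand":-1},
    {"dp":[-0.0043,0,0.0023],"dr":[0,0.05,0],"hand":-1},
    {"dp":[-0.001,0,0.0005],"dr":[0,0,0],"hand":-1},
    {"dp":[0,0,0],"dr":[0,0,0],"hand":-1},
    {"dp":[0,0,0],"dr":[0,0,0],"hand":-1},
  ],
)

```text
clock: 15.82
ee_pos: [0.6059, -0.2695, 0.187]
ee_rot: [0.2, 0.98, 0.002, -0.003]
force: [-0.7, 4.5, -11.1]
grip_width: 0.0306
```

Run:
```python
from h import *
s=sense();im=viewer.camera("wrist");cv2.imwrite("pics/w13.png",im)
p=s["ee_pos"];f=s["force"]
print(s["clock"],p,p@ex-.6644,p@ey+.0126,p[2]-.1853,f,s["ee_rot"],s["q"].round(2),s["grip_width"]);print(theta(s,"pics/w13.png"))
```

```text
15.8167 [ 0.60594789 -0.26950618  0.18699916] -0.0014840850681343554 9.853458971891167e-05 0.0016991579619267672 [ -0.71736259   4.5307279  -11.13246426] [ 0.19968175  0.97985312  0.00190853 -0.00337955] [-0.52  0.43  1.33  0.    1.39 -1.69] 0.030606345294743143
(np.float64(0.006185330919937681), array([277, 234, 352, 289], dtype=int32), array([279.8, 232.9, 360.1, 290.2]), array([ 0.0005,  0.0017, -0.0178]))
```

Request:
carry_out(
  plan=[
    {"dp":[0,0,0],"dr":[0,0,0],"hand":0},
    {"dp":[0,0,0],"dr":[0,0,0],"hand":0.3},
    {"dp":[0,0,0],"dr":[0,0,0],"hand":0.3},
    {"dp":[0,0,-0.02],"dr":[0,0,0],"hand":0.3},
    {"dp":[0,0,-0.03],"dr":[0,0,0],"hand":0.3},
    {"dp":[0,0,-0.03],"dr":[0,0,0],"hand":0.3},
    {"dp":[0.0277,-0.0142,0],"dr":[0,0,0],"hand":0.3},
    {"dp":[0.0277,-0.0142,0],"dr":[0,0,0],"hand":0.3},
    {"dp":[0.0277,-0.0142,0],"dr":[0,0,0],"hand":0.3},
    {"dp":[0.0277,-0.0142,0],"dr":[0,0,0],"hand":0.3},
  ],
  grip_force=40,
)

```text
clock: 16.7
ee_pos: [0.4828, -0.2817, 0.2727]
ee_rot: [0.198, 0.98, -0.002, 0.002]
force: [-0.7, -0.5, 0.5]
grip_width: 0.0558
```

Request:
carry_out(
  plan=[
    {"dp":[0.0277,-0.0142,0.01],"dr":[0,0,0],"hand":0.4},
    {"dp":[0.0277,-0.0142,0.01],"dr":[0,0,0],"hand":0.4},
    {"dp":[0.0277,-0.0142,0.02],"dr":[0,0,0],"hand":0.4},
    {"dp":[0.0277,-0.0142,0.02],"dr":[0,0,0],"hand":0.4},
    {"dp":[0,0,0],"dr":[0,-0.1,0],"hand":0.4},
    {"dp":[0,0,0],"dr":[0,-0.1,0],"hand":0.4},
    {"dp":[0,0,0],"dr":[0,-0.1,0],"hand":0.4},
    {"dp":[0,0,0],"dr":[0,-0.1,0],"hand":0.4},
    {"dp":[0,0,0],"dr":[0,-0.1,0],"hand":0.4},
    {"dp":[0,0,0],"dr":[0,0,0],"hand":0.4},
  ],
)

```text
clock: 17.53
ee_pos: [0.3553, -0.2865, 0.2087]
ee_rot: [0.193, 0.949, -0.05, 0.242]
force: [-1.1, 1.3, -1.5]
grip_width: 0.06
```

Run:
```python
from h import *
s=sense();im=viewer.camera("wrist");cv2.imwrite("pics/w14.png",im)
b=viewer.camera("side");cv2.imwrite("pics/s14.png",cv2.resize(b[130:290,330:490],None,fx=3.7,fy=3.7))
p=s["ee_pos"];f=s["force"]
R=Rot.from_quat(s["ee_rot"]).as_matrix()
k=np.array([.3946,-.3039,.1330])
print(s["clock"],p,p@ex,p@ey,f,s["q"].round(2),s["grip_width"],R.round(3),wproj(s,k),"knob in tool",R.T@(k-p))
```

```text
17.5333 [ 0.3553123  -0.28649591  0.20874547] 0.43868953550631734 -0.12564624682738762 [-1.06626312  1.29769112 -1.45809051] [-1.1  -0.15  2.1   0.43  0.84 -2.5 ] 0.060032966209707765 [[-0.808  0.391  0.44 ]
 [ 0.343  0.92  -0.188]
 [-0.479 -0.    -0.878]] [314.06419696 206.23721446] knob in tool [-0.00145375 -0.00060587  0.08707078]
```

View pics/w14.png

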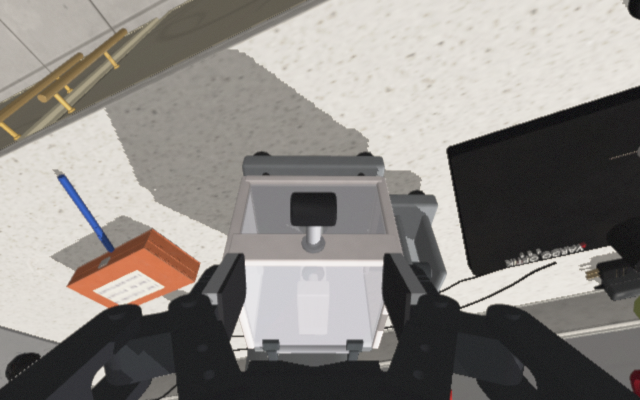

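View pics/s14.png

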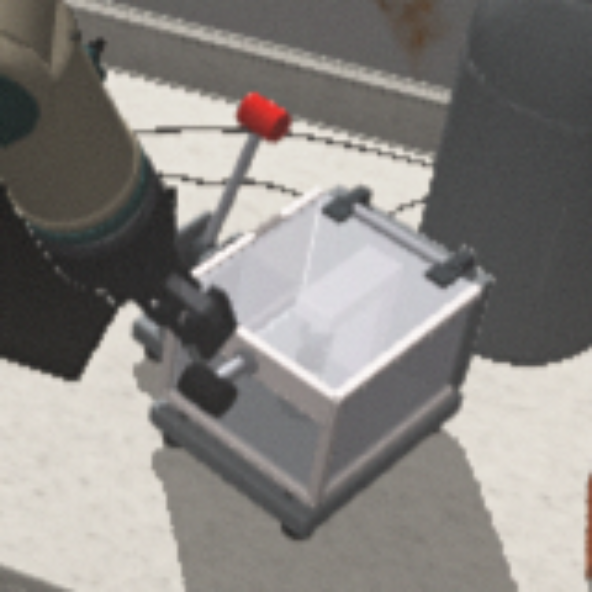

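Request:
carry_out(
  plan=[
    {"dp":[-0.001,0,0.02],"dr":[0,0,0],"hand":0.4},
    {"dp":[-0.001,0,0.02],"dr":[0,0,0],"hand":0.4},
    {"dp":[-0.001,0,0.015],"dr":[0,0,0],"hand":0.4},
    {"dp":[0,0,0.013],"dr":[0,0,0],"hand":0.4},
    {"dp":[0,0,0],"dr":[0,0,0],"hand":0.2},
    {"dp":[0,0,0],"dr":[0,0,0],"hand":0},
    {"dp":[0,0,0],"dr":[0,0,0],"hand":-1},
    {"dp":[0,0,0],"dr":[0,0,0],"hand":-1},
    {"dp":[0,0,0],"dr":[0,0,0],"hand":-1},
    {"dp":[0,0,0],"dr":[0,0,0],"hand":-1},
  ],
  grip_force=50,
)

```text
clock: 18.47
ee_pos: [0.3918, -0.3036, 0.1529]
ee_rot: [0.192, 0.949, -0.05, 0.243]
force: [0.2, 0.4, -0.1]
grip_width: -0.0001
```

Run:
```python
from h import *
s=sense();im=viewer.camera("wrist");cv2.imwrite("pics/w15.png",im)
p=s["ee_pos"];f=s["force"]
R=Rot.from_quat(s["ee_rot"]).as_matrix()
k=np.array([.3946,-.3039,.1330])
print(s["clock"],p,p@ex,p@ey,f,s["q"].round(2),s["grip_width"],wproj(s,k),"knob in tool",R.T@(k-p))
```

```text
18.4667 [ 0.3918174  -0.30362994  0.15290992] 0.47897587690853255 -0.12722620935781118 [ 0.1899024   0.41765058 -0.0646402 ] [-1.03 -0.02  2.15  0.48  0.65 -2.53] -8.819979282387175e-05 [316.83034602 223.13924627] knob in tool [0.00722585 0.00085416 0.01874242]
```

View pics/w15.png

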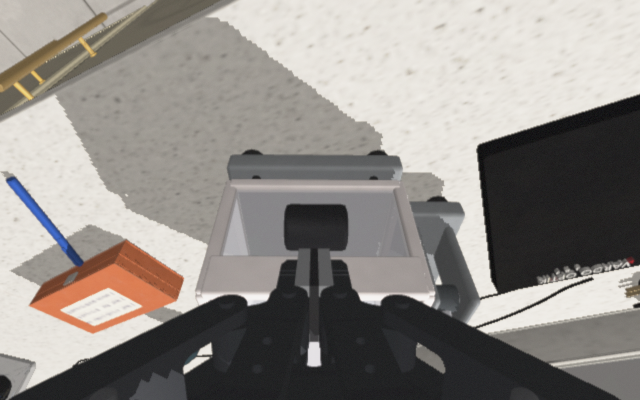

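Request:
carry_out(
  plan=[
    {"dp":[0,0,-0.004],"dr":[0,0,0],"hand":0.4},
    {"dp":[0,0,0],"dr":[0,0,0],"hand":0.4},
    {"dp":[0,0,0],"dr":[0,0,0],"hand":0.4},
    {"dp":[0,0,0],"dr":[0,0,0],"hand":0.4},
    {"dp":[0,0,0],"dr":[0,0,0],"hand":0.4},
    {"dp":[0.0025,0,0.01],"dr":[0,0,0],"hand":0.4},
    {"dp":[0.0025,0,0.01],"dr":[0,0,0],"hand":0.4},
    {"dp":[0,0,0],"dr":[0,0,0],"hand":0.4},
    {"dp":[0,0,0],"dr":[0,0,0],"hand":0.4},
  ],
)

```text
clock: 19.27
ee_pos: [0.3946, -0.3041, 0.1351]
ee_rot: [0.193, 0.95, -0.048, 0.242]
force: [0.0, 0.7, -0.0]
grip_width: 0.0597
```

Run:
```python
from h import *
s=sense();im=viewer.camera("wrist");cv2.imwrite("pics/w16.png",im)
p=s["ee_pos"];f=s["force"]
R=Rot.from_quat(s["ee_rot"]).as_matrix()
k=np.array([.3946,-.3039,.1330])
print(s["clock"],p,p@ex,p@ey,f,s["q"].round(2),s["grip_width"],wproj(s,k),"knob in tool",R.T@(k-p))
```

```text
19.2667 [ 0.39455179 -0.30406843  0.13505751] 0.48166481744571316 -0.12656638297639813 [ 0.04204829  0.65757978 -0.04524581] [-1.02  0.01  2.18  0.51  0.6  -2.57] 0.05970194100664341 [315.75078906 244.78674452] knob in tool [0.00100269 0.00017148 0.00179702]
```

View pics/w16.png

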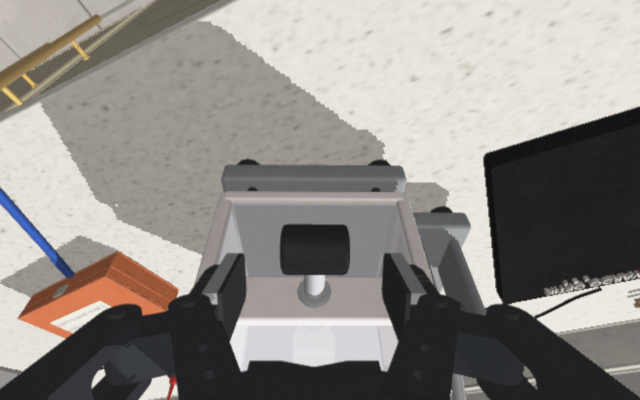

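Request:
carry_out(
  plan=[
    {"dp":[0,0,0],"dr":[0,0.1,0],"hand":0.4},
    {"dp":[-0.001,0,0.01],"dr":[0,0,0],"hand":0.4},
    {"dp":[0,0,0.011],"dr":[0,0,0],"hand":0.4},
    {"dp":[0,0,0],"dr":[0,0,0],"hand":0.2},
    {"dp":[0,0,0],"dr":[0,0,0],"hand":0},
    {"dp":[0,0,0],"dr":[0,0,0],"hand":-1},
    {"dp":[0,0,0],"dr":[0,0,0],"hand":-1},
    {"dp":[0,0,0],"dr":[0,0,0],"hand":-1},
    {"dp":[0,0,0],"dr":[0,0,0],"hand":-1},
  ],
  grip_force=60,
)

```text
clock: 20.07
ee_pos: [0.4037, -0.3075, 0.1172]
ee_rot: [0.194, 0.959, -0.04, 0.202]
force: [-2.9, 2.1, 4.3]
grip_width: 0.0323
```

Run:
```python
from h import *
s=sense();im=viewer.camera("wrist");cv2.imwrite("pics/w17.png",im)
p=s["ee_pos"];f=s["force"]
R=Rot.from_quat(s["ee_rot"]).as_matrix()
k=np.array([.3946,-.3039,.1330])
print(s["clock"],p,p@ex,p@ey,f,s["q"].round(2),s["grip_width"],wproj(s,k),"knob in tool",R.T@(k-p),R[2])
```

```text
20.0667 [ 0.40374174 -0.30746792  0.11722234] 0.49145116279808754 -0.12612241982693537 [-2.85523962  2.05280165  4.28584844] [-0.96  0.07  2.12  0.38  0.63 -2.4 ] 0.03234194631781802 [315.17282462 257.69287333] knob in tool [ 0.00261177 -0.00022626 -0.01839466] [-0.40338354  0.00193439 -0.91502895]
```

View pics/w17.png

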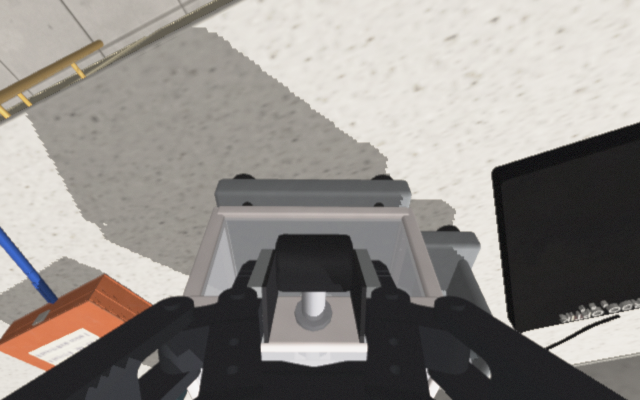

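```bash
cat > hood.py <<'E'
import numpy as np
# plane coords: front, down. r=hinge radius
def knob(h,r=.2036,a0=.0738):   # rel hinge
    a=h-a0; return np.array([r*np.cos(a),-r*np.sin(a)])
def axes(t): # t backward tilt
    x=np.array([np.cos(t),-np.sin(t)]); z=np.array([np.sin(t),np.cos(t)]); return x,z
def tcp(h,t,off):
    x,z=axes(t); return knob(h)-off[0]*x-off[1]*z
def rows(hs,ts,off):
    out=[]
    for i in range(len(hs)-1):
        d=tcp(hs[i+1],ts[i+1],off)-tcp(hs[i],ts[i],off);x,z=axes(ts[i]);out.append((round(d@x,4),round(d@z,4),round(ts[i+1]-ts[i],3)))
    return out
E
python3 - <<'E'
from hood import *
hs=np.arange(0,1.16,.05);ts=-.41+.5*hs
for h,r in zip(hs[1:],rows(hs,ts,(.001,-.0184))):print(round(h,2),r)
E
```

```text
0.05 (np.float64(-0.0031), np.float64(-0.0095), np.float64(0.025))
0.1 (np.float64(-0.0034), np.float64(-0.0094), np.float64(0.025))
0.15 (np.float64(-0.0036), np.float64(-0.0093), np.float64(0.025))
0.2 (np.float64(-0.0038), np.float64(-0.0092), np.float64(0.025))
0.25 (np.float64(-0.0041), np.float64(-0.0091), np.float64(0.025))
0.3 (np.float64(-0.0043), np.float64(-0.009), np.float64(0.025))
0.35 (np.float64(-0.0045), np.float64(-0.0089), np.float64(0.025))
0.4 (np.float64(-0.0047), np.float64(-0.0087), np.float64(0.025))
0.45 (np.float64(-0.005), np.float64(-0.0086), np.float64(0.025))
0.5 (np.float64(-0.0052), np.float64(-0.0085), np.float64(0.025))
0.55 (np.float64(-0.0054), np.float64(-0.0083), np.float64(0.025))
0.6 (np.float64(-0.0056), np.float64(-0.0082), np.float64(0.025))
0.65 (np.float64(-0.0058), np.float64(-0.008), np.float64(0.025))
0.7 (np.float64(-0.006), np.float64(-0.0079), np.float64(0.025))
0.75 (np.float64(-0.0062), np.float64(-0.0077), np.float64(0.025))
0.8 (np.float64(-0.0064), np.float64(-0.0075), np.float64(0.025))
0.85 (np.float64(-0.0066), np.float64(-0.0074), np.float64(0.025))
0.9 (np.float64(-0.0067), np.float64(-0.0072), np.float64(0.025))
0.95 (np.float64(-0.0069), np.float64(-0.007), np.float64(0.025))
1.0 (np.float64(-0.0071), np.float64(-0.0068), np.float64(0.025))
1.05 (np.float64(-0.0073), np.float64(-0.0066), np.float64(0.025))
1.1 (np.float64(-0.0074), np.float64(-0.0064), np.float64(0.025))
1.15 (np.float64(-0.0076), np.float64(-0.0062), np.float64(0.025))
```

Request:
carry_out(
  plan=[
    {"dp":[-0.0031,0,-0.0095],"dr":[0,0.025,0],"hand":-1},
    {"dp":[-0.0034,0,-0.0094],"dr":[0,0.025,0],"hand":-1},
    {"dp":[-0.0036,0,-0.0093],"dr":[0,0.025,0],"hand":-1},
    {"dp":[-0.0038,0,-0.0092],"dr":[0,0.025,0],"hand":-1},
    {"dp":[-0.0041,0,-0.0091],"dr":[0,0.025,0],"hand":-1},
    {"dp":[-0.0043,0,-0.009],"dr":[0,0.025,0],"hand":-1},
    {"dp":[-0.0045,0,-0.0089],"dr":[0,0.025,0],"hand":-1},
    {"dp":[-0.0047,0,-0.0087],"dr":[0,0.025,0],"hand":-1},
  ],
)

```text
clock: 20.78
ee_pos: [0.4126, -0.3114, 0.1964]
ee_rot: [0.197, 0.974, -0.02, 0.108]
force: [11.7, -3.1, -8.0]
grip_width: 0.0324
```

```bash
cat > chk.py <<'E'
import sys
from h import *
n=sys.argv[1]
s=sense();im=viewer.camera("wrist");cv2.imwrite(f"pics/w{n}.png",im)
b=viewer.camera("side");cv2.imwrite(f"pics/s{n}.png",cv2.resize(b[60:300,300:540],None,fx=2.5,fy=2.5))
p=s["ee_pos"];f=s["force"];R=Rot.from_quat(s["ee_rot"]).as_matrix()
t=np.arctan2(R[2,0],-R[2,2]);g=p+R@[0,0,-.0184]
rel=[.686-g@ex,g[2]-.150]
print(s["clock"],"tcp press",p@ex,p@ey,p[2],"f",f.round(1),"q",s["q"].round(2),"w",s["grip_width"],"tilt",t,"hood by grasp pt",np.arctan2(rel[1],rel[0])+.0738,np.hypot(*rel))
E
python3 chk.py 18
```

```text
20.7833 tcp press 0.5011196733275848 -0.12625867833099827 0.19640369810747735 f [11.7 -3.1 -8. ] q [-0.86  0.08  1.81  0.11  1.05 -2.07] w 0.03235839643963157 tilt -0.2195564275494427 hood by grasp pt 0.4022045839021996 0.19955128472521597
```

View pics/w18.png

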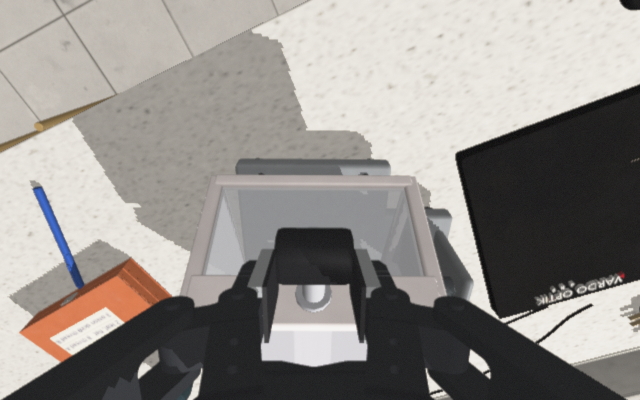

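View pics/s18.png

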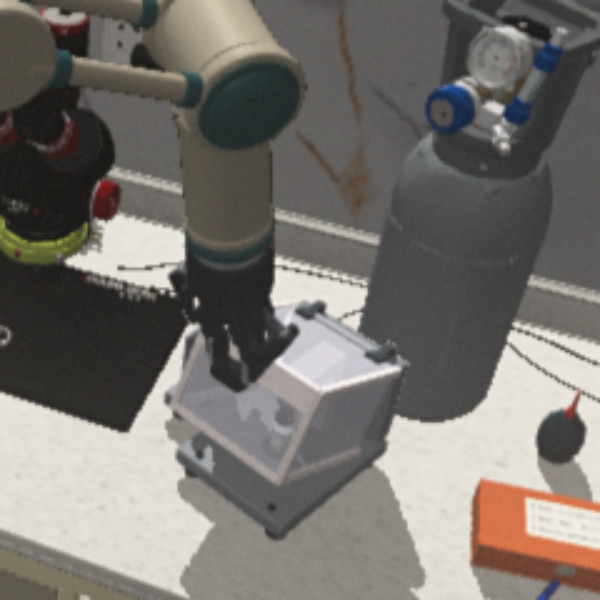

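Request:
carry_out(
  plan=[
    {"dp":[-0.006,0,-0.0086],"dr":[0,0.025,0],"hand":-1},
    {"dp":[-0.0062,0,-0.0085],"dr":[0,0.025,0],"hand":-1},
    {"dp":[-0.0064,0,-0.0083],"dr":[0,0.025,0],"hand":-1},
    {"dp":[-0.0056,0,-0.0082],"dr":[0,0.025,0],"hand":-1},
    {"dp":[-0.0058,0,-0.008],"dr":[0,0.025,0],"hand":-1},
    {"dp":[-0.006,0,-0.0079],"dr":[0,0.025,0],"hand":-1},
    {"dp":[-0.0062,0,-0.0077],"dr":[0,0.025,0],"hand":-1},
    {"dp":[-0.0064,0,-0.0075],"dr":[0,0.025,0],"hand":-1},
  ],
)

```text
clock: 21.55
ee_pos: [0.4488, -0.3269, 0.264]
ee_rot: [0.198, 0.98, -0.0, 0.009]
force: [8.0, -4.8, -12.3]
grip_width: 0.0319
```

```bash
python3 chk.py 19
```

```text
21.55 tcp press 0.5404621485295733 -0.12647620309041527 0.2639736252851753 f [  8.   -4.8 -12.3] q [-0.76  0.21  1.46  0.01  1.46 -1.93] w 0.03190123219987248 tilt -0.016799372138066496 hood by grasp pt 0.8107996760547109 0.19696030361985023
```

View pics/w19.png

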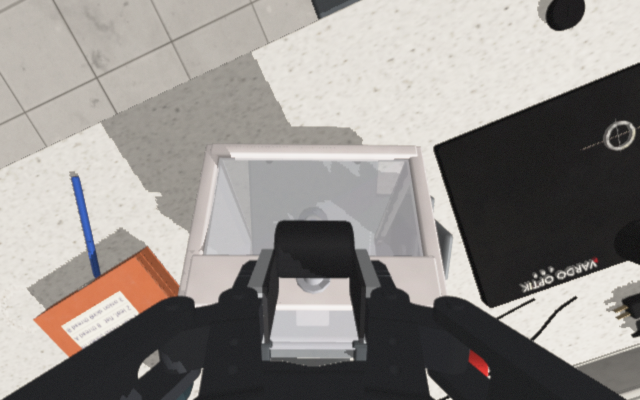

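View pics/s19.png

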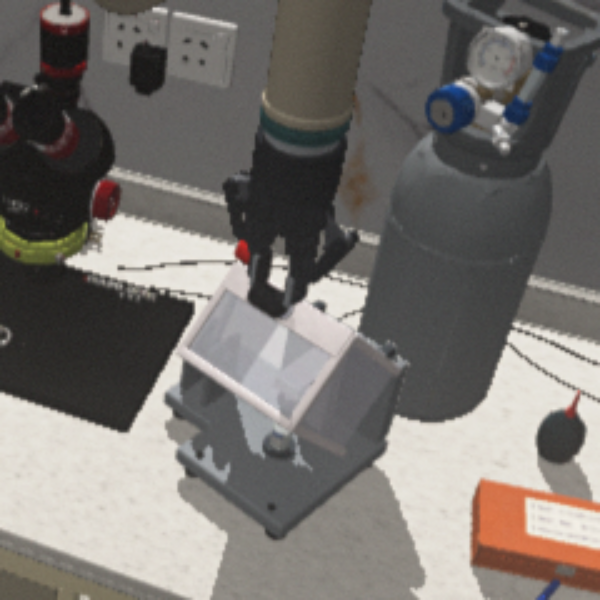

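```bash
cat > hang.py <<'E'
from h import *
from scipy.optimize import brentq
k0=np.array([.3946,-.3039,.1330])+ex*.001+np.array([0,0,.001]); hin=k0+ex*.203+np.array([0,0,.015])
def kn(h):
    a=h-.0738;return hin-ex*.2036*np.cos(a)+np.array([0,0,.2036*np.sin(a)])
def top(s,h):
    g=kn(h);return min(wproj(s,g+.013*(ex*np.cos(a)+np.array([0,0,1])*np.sin(a)))[1] for a in np.linspace(0,6.28,60))
def hood(s,ytop):
    hs=np.linspace(-.1,1.4,151);v=np.array([top(s,h) for h in hs])-ytop
    return [round(float(np.interp(0,sorted(v[i:i+2]),hs[i:i+2][np.argsort(v[i:i+2])])),3) for i in range(150) if v[i]*v[i+1]<=0]
def edge(f):
    im=cv2.imread(f).astype(int)[150:300,300:330].mean((1,2));return 150+int(np.where(im<45)[0][0])
E
python3 - <<'E'
from hang import *
for n,p,q in [(17,(0.4037,-.3075,.1172),(.194,.959,-.04,.202)),(18,(.4126,-.3114,.1964),(.197,.974,-.02,.108)),(19,(.4488,-.3269,.2640),(.198,.98,0,.009))]:
    s=dict(ee_pos=np.array(p),ee_rot=np.array(q));e=edge(f"pics/w{n}.png");h=hood(s,e);R=Rot.from_quat(q).as_matrix()
    print(n,e,h,[(R.T@(kn(x)-s["ee_pos"])).round(4) for x in h])
E
```

```text
17 235 [0.01] [array([ 0.0006, -0.0002, -0.0208])]
18 229 [0.408] [array([ 0.0034, -0.    , -0.0206])]
19 221 [0.798] [array([ 0.007 ,  0.0002, -0.02  ])]
```

Request:
carry_out(
  plan=[
    {"dp":[-0.0076,0,-0.0074],"dr":[0,0.025,0],"hand":-1},
    {"dp":[-0.0077,0,-0.0072],"dr":[0,0.025,0],"hand":-1},
    {"dp":[-0.0079,0,-0.007],"dr":[0,0.025,0],"hand":-1},
    {"dp":[-0.0071,0,-0.0068],"dr":[0,0.025,0],"hand":-1},
    {"dp":[-0.0073,0,-0.0066],"dr":[0,0.025,0],"hand":-1},
    {"dp":[-0.003,0,-0.0026],"dr":[0,0.01,0],"hand":-1},
    {"dp":[0,0,0],"dr":[0,0,0],"hand":-1},
    {"dp":[0,0,0],"dr":[0,0,0],"hand":-1},
  ],
)

```text
clock: 22.32
ee_pos: [0.4866, -0.3432, 0.2985]
ee_rot: [0.196, 0.979, 0.013, -0.058]
force: [4.8, -5.5, -14.0]
grip_width: 0.0318
```

```bash
cat >> chk.py <<'E'
from hang import *
e=edge(f"pics/w{n}.png");hh=hood(s,e);print("edge",e,"hood",hh,[(R.T@(kn(x)-p)).round(4) for x in hh])
E
python3 chk.py 20
```

```text
22.3167 tcp press 0.5816887409970627 -0.12675324448227004 0.2985208605132755 f [  4.8  -5.5 -14. ] q [-0.71  0.35  1.19 -0.03  1.72 -1.89] w 0.03184837951379477 tilt 0.11955224482055819 hood by grasp pt 1.095217233141619 0.19556741409620143
edge 217 hood [1.071] [array([ 0.0091,  0.0004, -0.0206])]
```

View pics/w20.png

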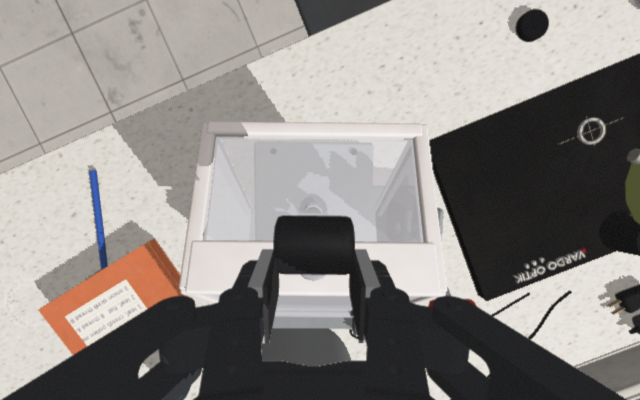

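View pics/s20.png

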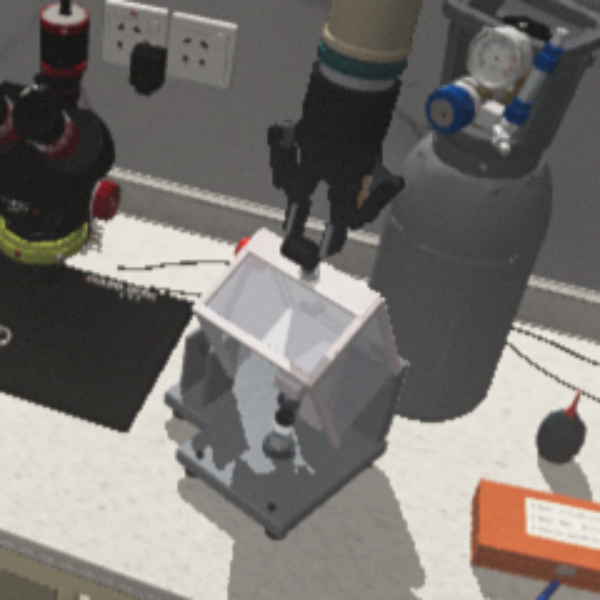

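Run:
```python
from hang import *
for h in (.95,1.0,1.05,1.1,1.15): print(h,((proj("side",kn(h))-[300,60])*2.5).round(1))
```

```text
0.95 [284.9 269.1]
1.0 [291.3 260.2]
1.05 [297.9 251.4]
1.1 [304.6 242.9]
1.15 [311.4 234.7]
```

Request:
carry_out(
  plan=[
    {"dp":[0.003,0,0.0026],"dr":[0,-0.01,0],"hand":-1},
    {"dp":[0.0037,0,0.0033],"dr":[0,-0.0125,0],"hand":-1},
    {"dp":[0.0037,0,0.0033],"dr":[0,-0.0125,0],"hand":-1},
    {"dp":[0.0036,0,0.0034],"dr":[0,-0.0125,0],"hand":-1},
    {"dp":[0.0036,0,0.0034],"dr":[0,-0.0125,0],"hand":-1},
    {"dp":[0.0035,0,0.0035],"dr":[0,-0.0125,0],"hand":-1},
    {"dp":[0.0035,0,0.0035],"dr":[0,-0.0125,0],"hand":-1},
    {"dp":[0.0034,0,0.0036],"dr":[0,-0.0125,0],"hand":-1},
    {"dp":[0.0034,0,0.0036],"dr":[0,-0.0125,0],"hand":-1},
    {"dp":[0.0015,0,0.0015],"dr":[0,-0.005,0],"hand":-1},
  ],
)

```text
clock: 23.25
ee_pos: [0.4556, -0.3298, 0.2706]
ee_rot: [0.197, 0.98, 0.001, 0.001]
force: [9.6, -5.1, -11.3]
grip_width: 0.0314
```

Request:
carry_out(
  plan=[
    {"dp":[0,0,0],"dr":[0,0,0],"hand":-1},
    {"dp":[0,0,0],"dr":[0,0,0],"hand":-1},
    {"dp":[0,0,0],"dr":[0,0,0],"hand":-1},
    {"dp":[0,0,0],"dr":[0,0,0],"hand":-1},
  ],
)

```text
clock: 23.58
ee_pos: [0.456, -0.33, 0.2712]
ee_rot: [0.197, 0.98, 0.001, 0.001]
force: [9.2, -5.8, -11.7]
grip_width: 0.0314
```

```bash
python3 chk.py 21
python3 - <<'E'
from hang import *
for h in (.75,.8,.85,.9): print(h,((proj("side",kn(h))-[300,60])*2.5).round(1))
E
```

```text
23.5833 tcp press 0.5484024014048908 -0.12655110575130316 0.27116142085362843 f [  9.2  -5.8 -11.7] q [-0.75  0.23  1.42  0.    1.49 -1.93] w 0.031433175690543144 tilt -0.002423140403843078 hood by grasp pt 0.8661217788999878 0.19601708607546545
edge 218 hood [0.847] [array([ 0.0084,  0.0002, -0.0201])]
0.75 [261.1 306.4]
0.8 [266.7 296.9]
0.85 [272.6 287.6]
0.9 [278.6 278.3]
```

View pics/w21.png

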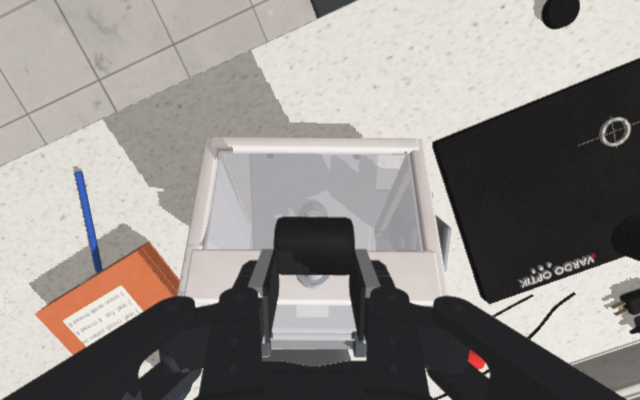

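View pics/s21.png

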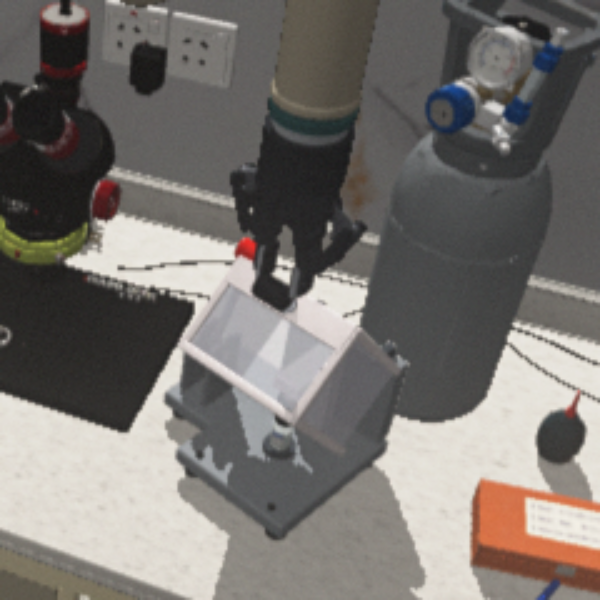

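Request:
carry_out(
  plan=[
    {"dp":[0.001,0,0.0015],"dr":[0,0,0],"hand":-1},
    {"dp":[0.001,0,0.0015],"dr":[0,0,0],"hand":-1},
    {"dp":[0,0,0],"dr":[0,0,0],"hand":-1},
    {"dp":[0,0,0],"dr":[0,0,0],"hand":-1},
    {"dp":[0,0,0],"dr":[0,0,0],"hand":-1},
    {"dp":[0,0,0],"dr":[0,0,0],"hand":-1},
    {"dp":[0,0,0],"dr":[0,0,0],"hand":-1},
    {"dp":[0,0,0],"dr":[0,0,0],"hand":-1},
  ],
)

```text
clock: 24.35
ee_pos: [0.4538, -0.329, 0.2687]
ee_rot: [0.197, 0.98, 0.001, 0.001]
force: [8.2, -4.5, -8.2]
grip_width: 0.0318
```

```bash
python3 chk.py 22; python3 -c "
from h import *
cv2.imwrite('pics/t22.png',viewer.camera('top'))"
```

```text
24.35 tcp press 0.5459345505627042 -0.12653057318080593 0.2687217799903962 f [ 8.2 -4.5 -8.2] q [-0.75  0.23  1.43  0.    1.49 -1.93] w 0.03176281808950095 tilt -0.0019302870015202192 hood by grasp pt 0.848452237520312 0.19603726914322683
edge 218 hood [0.83] [array([ 0.0084,  0.0002, -0.02  ])]
```

View pics/t22.png

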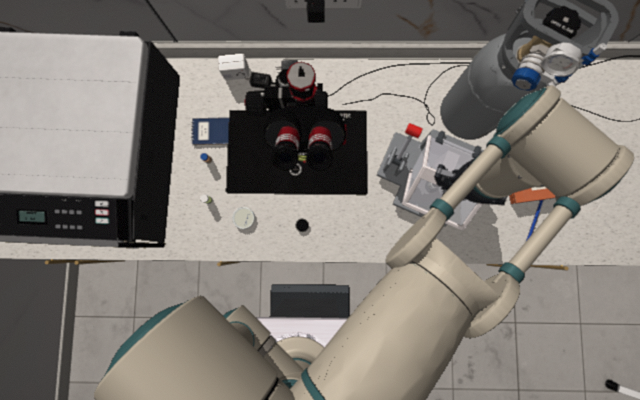

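Request:
carry_out(
  plan=[
    {"dp":[0,0,0],"dr":[0,0,0],"hand":-1},
    {"dp":[0,0,0],"dr":[0,0,0],"hand":-1},
    {"dp":[0,0,0],"dr":[0,0,0],"hand":-1},
    {"dp":[0,0,0],"dr":[0,0,0],"hand":-1},
    {"dp":[0,0,0],"dr":[0,0,0],"hand":-1},
    {"dp":[0,0,0],"dr":[0,0,0],"hand":-1},
    {"dp":[0,0,0],"dr":[0,0,0],"hand":-1},
    {"dp":[0,0,0],"dr":[0,0,0],"hand":-1},
  ],
)

```text
clock: 25.17
ee_pos: [0.4538, -0.329, 0.2687]
ee_rot: [0.197, 0.98, 0.001, 0.001]
force: [8.0, -4.9, -8.8]
grip_width: 0.0317
```

```bash
python3 chk.py 23
```

```text
25.1667 tcp press 0.5459498209674881 -0.12652273143278572 0.26873009642902823 f [ 8.  -4.9 -8.8] q [-0.75  0.23  1.43  0.    1.49 -1.93] w 0.03166883225378394 tilt -0.0019828468152596314 hood by grasp pt 0.8485335812855551 0.19603286374036286
edge 218 hood [0.83] [array([ 0.0084,  0.0002, -0.02  ])]
```

The arm is steady with the hood at about 0.83 rad. The lever is at rest: the red grip is at (414,130), the same as at the start. The bystanders haven't moved.

```bash
python3 -c "
from cell import ticket
print(ticket.hand_in())"
```

```text
the job is handed in; nothing more can be done
None
```

The lever was pulled to the end of its stroke and eased back to rest. The hood was then raised past its balance point, and I handed in at 25.2 s with the gripper still holding the hood by its knob, just below balance. The hand-in gives no verdict, so the values below come from the pictures and the arm's own readings.

- **Lever:** On the first pull the grip slipped about 18 mm between the fingers, and the pictures showed it had only reached about 0.85 rad. I eased it back, regripped at 90 N and tilted the tool along with the lever. The second pull reached about 1.0 rad, with about 33 N against the stop and the hood shut. The lever came back at no more than about 0.6 rad/s commanded and measured 0.006 rad at rest.
- **Knob:** My first grasp closed on nothing above the knob, because I had the sign of the grasp offset wrong. The second attempt held.
- **Hood:** It was raised to about 1.07 rad, and the side picture agreed at 1.06–1.08. It was then brought back to about 0.83 rad by the wrist picture (0.85 from the grasp point alone).
- **Last checks:** The tool stayed still for 0.8 s before hand-in. The knob is held off-centre, 8 mm sideways from the grasp point. About 13 N of steady strain remains at the wrist. In the last top picture the lever grip is where it started, and the two vials, the dish and the cap look unmoved.

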